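# Load a bench force gauge with its slotted check weights

## Robot

A 6-joint arm with a two-finger parallel gripper is mounted at the origin on a cart in front of the work surface, level with it; the furniture and walls round the work are solid. World frame = base frame: x ahead of the robot, y to its left, z up, the work surface at z = 0. Lengths are in m, angles in rad, forces in N, time in s.
With the tool pointing down it reaches from about 0.375 to 0.975 m from the base axis. Payload 3.8 kg.
Tool frame: the origin (TCP) lies on the centre line of the jaws, within the pads' length; the fingertips stand 25 mm ahead of it and the grasp point (between the pads) lies 6 mm ahead of it; z points along the fingers, y is the direction in which the jaws open and shut (so a half turn about z gives the same grasp; the last joint's range is limited). The gripper opens to 85 mm and grips with 20 to 120 N. Pads are 22 mm wide; open, the fingers measure 114 mm over their backs; the gripper's body (76 mm by 85 mm) begins 54 mm behind the grasp point. The pads swing forward as they close: fully open they stand 13 mm farther back than shut.
Start: joints at [-1.305, 0.264, 1.604, -0, 1.274, -0.037], TCP at [0.201, -0.644, 0.256] pointing down, gripper open.
Joint ranges: [-2.63, 2.63], [-0.94, 2.18], [0.31, 2.57], [-1.31, 4.45], [0, 2.66], [-2.55, 2.55]. Speed limits (rad/s): [2.57, 2.57, 3.14, 3.14, 3.14, 3.14].

## Interface

Orientations are given as a rotation vector (axis times angle).
In Python, from workcell import bot gives the robot as it stands.
- The arm moves only by the tool servo_tool, never from a script. Its argument "moves" is a list of rows, each a list of 3 entries, a list of its own where there are three numbers: the closure in counts, from 0 (fully open) to 255 (shut), then the shift along the tool's x, y, z in m, then the turn about the tool's z in rad. A call has exactly 8 rows; each row shifts and turns the pose as measured when the row begins, along the tool's axes as they then stand; what a row does not reach is not made up. A row lasts 1/12 s, in which the tool goes at most 41.7 mm and 7.16 degrees, less where a joint would pass 70% of its speed; a pose out of reach is approached as far as the arm can. A call is refused whole if a number of a shift passes 0.0417 or a number of a turn 0.125, either way. A call with a gripper value outside its range is refused whole. The fingers move at their own pace and stop on an object; "newtons" is the grip in N (left out, the last holds). Time passes only in rows, so rows that do not move let the fingers close, or fill a call up. It gives the time, the measured TCP pose, the force and the opening at its end, in the units of the state.
- bot.read_state(): the state, without advancing time (a new reading comes with each control period).
- bot.read_camera(name): name is "scene" or "top"; returns a dict with "pixels" (384x512x3 uint8, red, green, blue), "depth" (384x512 float32, m along the optical axis (not along the pixel's ray), 0 where there is no reading), "intrinsics" (3x3 intrinsics, pixels), "R" (3x3) and "t" (3): a world point X has camera coordinates R X + t. Camera axes: x right, y down, z forward; pixel columns grow to the right and rows downward; lengths in m; the calibration is good to about 2 mm. A picture is of the moment at which its call begins.
- bot.finish_job(): hands the job in, once; it reports no verdict.
The state is a dict: "time": time; "q": joint angles; "joint_vel": joint speeds; "joint_torque": joint torques, N m; "tool_pos": TCP position; "tcp_rot": TCP orientation; "wrist_force": force on the tool from outside, world axes, zero at the start; "torque": the same for the moment, N m; "width": opening from 0.0 (shut) to 1.0 (fully open).
Only numpy, scipy, OpenCV 4.12 (cv2) and the standard library are available. Lean on these libraries where they do the work, as an engineer would, in place of code of your own. Each camera call takes 0.05 s, during which the arm holds its last target.

## Task

Load the bench force gauge for its calibration check: first stand the weight carrier on the gauge's plunger, fully down on its seat, then slide the three slotted weights onto the carrier's stem, the large one at the bottom, the medium one on it and the small one on top. Lay each weight flat and centred on the stem, with its slot a quarter turn round from the slot of the weight beneath so that none can slide off, and let go of everything. Do not disturb the oil bottle, the spring or the pliers.

Things in the scene. Friction and masses are not known exactly. Their poses are not given: they have to be found in the camera images.
- plunger_seat (a point): Plunger seat: flat steel disc, 36 mm across, on top of the blue-grey dial gauge (fixed; base 134 x 108 mm, housing 80 mm high). Point: centre of the seat's upper face, 105 mm above the bench unloaded; z up, x away from the dial. A spigot 16 mm across, tapered tip, stands 13 mm up from it. Sprung 900 N/m: sinks about 1 mm under the carrier, 7 mm fully loaded.
- carrier_knob (a point): Loose weight carrier, 140 g, 71 mm high, standing. From below: foot 30 mm across, 18 high, with a socket 20 wide, 15 deep underneath (goes over the spigot); pan 48 mm across, 4 thick; stem 8 mm across, 40 mm clear; black knob 24 mm across, 9 high, wider than the slots. Point: centre of the knob (grasp here), 66.5 mm above the foot's underside; z up.
- carrier_pan (a point): The same carrier: centre of its pan's upper face, on the stem's axis, 22 mm above the foot's underside and 40 mm below the knob's underside; z up along the stem.
- weight_large_mid (a point): Large slotted weight, dull black iron disc, 64 mm across, 12 mm thick, 280 g; a straight slot 15 mm wide runs from its centre out through the rim. Lies flat. Point: the disc's centre, half-way up; x points from the centre out through the slot's mouth, z up.
- weight_medium_mid (a point): Medium slotted weight, red-painted iron disc, 56 mm across, 10 mm thick, 180 g; a straight slot 15 mm wide runs from its centre out through the rim. Lies flat. Point: the disc's centre, half-way up; x points from the centre out through the slot's mouth, z up.
- weight_small_mid (a point): Small slotted weight, brass disc, 50 mm across, 8 mm thick, 100 g; a straight slot 15 mm wide runs from its centre out through the rim. Lies flat. Point: the disc's centre, half-way up; x points from the centre out through the slot's mouth, z up.
- oil_bottle: Bystander: green squeeze oiler with yellow spout, 45 mm across, 150 mm high, standing; origin at the centre of its underside.
- spring: Bystander: steel compression spring, 22 mm across, 49 mm high, standing on end; origin at the centre of its underside.
- pliers: Bystander: combination pliers with red handles, 173 x 57 x 12 mm, lying flat; origin at the centre of the underside, x along its length. (Fixed, behind these on the left: an open carton with its flaps up, 187 mm high, in the region x above 0.56 m, y from 0 to 0.37 m; carry things clear of it.)
Things that resemble listed ones, but are neither listed nor needed, are in the scene too. Of the things like the part that bears weight_medium_mid, leave any that is blue or purple; of the rest the smaller one is meant.

How it is judged:
On the way, in this order (a step that is already met when the one before it is completed fails the run):
1. the carrier stands on the plunger's seat (horizontal distance between carrier_pan and plunger_seat below 0.005 m and z of carrier_pan in the frame of plunger_seat between 0.019 and 0.025 m and angle between carrier_pan's own z axis and vertical below 0.08 rad), for 0.2 s.
2. the large weight lies on the carrier's pan, round the stem (all of step 1 and horizontal distance between weight_large_mid and carrier_pan below 0.008 m and z of weight_large_mid in the frame of carrier_pan between 0.003 and 0.009 m and angle between weight_large_mid's own z axis and vertical below 0.1 rad), for 0.2 s.
3. the medium weight lies on the large one, slot turned about a quarter turn (all of step 2 and horizontal distance between weight_medium_mid and carrier_pan below 0.008 m and z of weight_medium_mid in the frame of carrier_pan between 0.014 and 0.02 m and angle between weight_medium_mid's own z axis and vertical below 0.1 rad and angle between the x axis of weight_medium_mid and the x axis of weight_large_mid, either way round above 0.87 rad), for 0.2 s.
4. the small weight lies on the medium one, slot turned about a quarter turn (all of step 3 and horizontal distance between weight_small_mid and carrier_pan below 0.008 m and z of weight_small_mid in the frame of carrier_pan between 0.023 and 0.029 m and angle between weight_small_mid's own z axis and vertical below 0.1 rad and angle between the x axis of weight_small_mid and the x axis of weight_medium_mid, either way round above 0.87 rad), for 0.2 s.
At the end, for the whole second after the job is handed in: Carrier upright on the plunger seat (5 mm sideways, 3 mm in height); on it, from below, large, medium, small weight, flat, within 8 mm of the stem's axis and 3 mm of their height; medium's slot line crosses the large's, and the small's the medium's, at 50 to 90 degrees; all released, at rest (all of step 4 and linear speed of each of carrier, weight_large, weight_medium, weight_small below 0.02 m/s); the robot touches nothing.
It fails at once if the oil bottle is pushed or tipped (more than 20 mm) (distance of oil_bottle from where it was at the start of the episode above 0.02 m).
It fails at once if the spring is pushed or tipped (more than 20 mm) (distance of spring from where it was at the start of the episode above 0.02 m).
It fails at once if the pair of pliers is pushed or tipped (more than 20 mm) (distance of pliers from where it was at the start of the episode above 0.02 m).
It also fails if it takes over 128 s, if anything falls off the work surface, if the arm or the gripper's body presses on something with over 40 N, if the wrist force passes 120 N, or if a joint passes its speed limit or range.

## Working session

There is one attempt and no reset: what is moved stays moved. The work goes in short steps, Python scripts to look and compute and a tool call to move; the robot and the scene stay as the last step left them, time stands still between calls to the robot, and variables do not carry over. Pictures are saved under pics/ and viewed, and the job is handed in when it is done.

Besides the shell and the picture viewer there is one more tool, called after "Emit:" in YAML: its name, and indented under it one key for each argument. servo_tool: Moves the arm, as the interface text tells. Its arguments: {"type":"object","properties":{"moves":{"type":"array","items":{"type":"array"}},"newtons":{"type":"number"}},"required":["moves"]}

```bash
ls; mkdir -p pics; cat > h.py <<'E'
import numpy as np,cv2
from workcell import bot
def snap(n):
    c=bot.read_camera(n); np.savez(f'{n}.npz',**c); return c
def pt(c,u,v,z=None):
    K,R,t=np.array(c['intrinsics']),np.array(c['R']),np.array(c['t'])
    d=R.T@np.linalg.inv(K)@np.array([u,v,1.]); o=-R.T@t
    if z is None: return o+d*c['depth'][int(round(v)),int(round(u))]
    return o+d*(z-o[2])/d[2]
def pix(c,X):
    p=np.array(c['intrinsics'])@(np.array(c['R'])@np.array(X)+np.array(c['t'])); return p[:2]/p[2]
def cloud(c):
    K,R,t=np.array(c['intrinsics']),np.array(c['R']),np.array(c['t'])
    v,u=np.mgrid[0:384,0:512]; d=np.stack([u,v,np.ones_like(u)],-1)@np.linalg.inv(K).T*c['depth'][...,None]
    return (d-t)@R
def save(c,name,box=None,s=1):
    im=c['pixels'][...,::-1]
    if box: im=im[box[1]:box[3],box[0]:box[2]]
    cv2.imwrite('pics/'+name,cv2.resize(im,None,fx=s,fy=s,interpolation=cv2.INTER_CUBIC))
E
python3 - <<'E'
from h import *
for n in('scene','top'):
    c=snap(n); save(c,n+'0.png',s=1.5); print(n,c['intrinsics'],c['R'],c['t'])
print(bot.read_state())
E
```

```text
pics
scene [[379.0567095    0.         254.34185288]
 [  0.         379.0567095  189.91038394]
 [  0.           0.           1.        ]] [[ 0.87821738 -0.4779332  -0.0177225 ]
 [-0.35281134 -0.62239398 -0.69867725]
 [ 0.32289067  0.6198432  -0.71521746]] [-0.54506583  0.18527623  1.33012919]
top [[421.71450083   0.         252.63476601]
 [  0.         421.71450083 193.45055537]
 [  0.           0.           1.        ]] [[-2.93280850e-02 -9.99562858e-01 -3.73587943e-03]
 [-9.93710247e-01  2.95600526e-02 -1.08009948e-01]
 [ 1.08073165e-01  5.44656739e-04 -9.94142794e-01]] [-0.12623264  0.5842219   1.65835332]
{'time': 0.1, 'q': array([-1.30493515e+00,  2.64652514e-01,  1.60525778e+00,  2.22116664e-05,
        1.27373273e+00, -3.69069405e-02]), 'joint_vel': array([-0.00159506, -0.00121662, -0.00208398,  0.0003437 ,  0.00048982,
       -0.0014877 ]), 'joint_torque': array([ 9.94586699e-04, -5.16704428e+01, -3.68588948e+01,  1.36797684e-05,
        6.22638894e-03, -3.84109615e-05]), 'tool_pos': array([ 0.20109541, -0.64369037,  0.25509256]), 'tcp_rot': array([-3.10364867e+00, -4.73454938e-01,  3.34543964e-04]), 'wrist_force': array([-0.26778684, -0.96015875,  0.26813886]), 'torque': array([ 0.08429363,  0.030952  , -0.03350174]), 'width': 1.0026421510543524}
```

View pics/scene0.png

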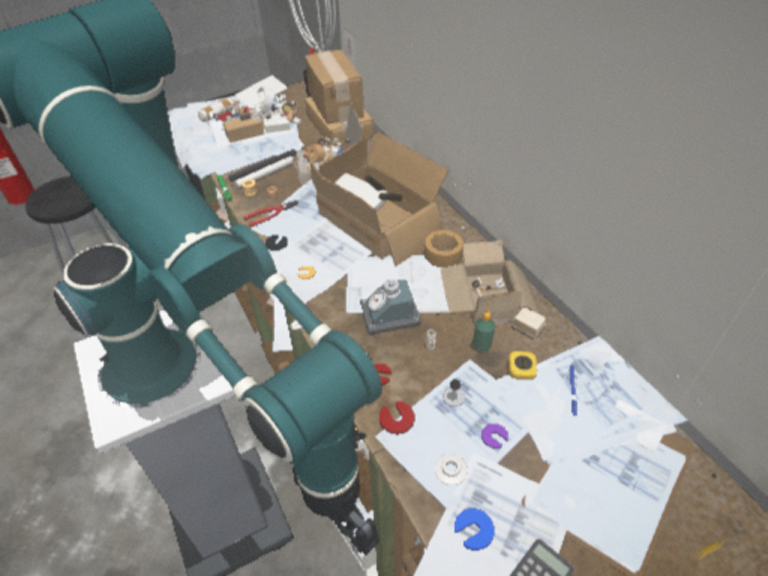

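View pics/top0.png

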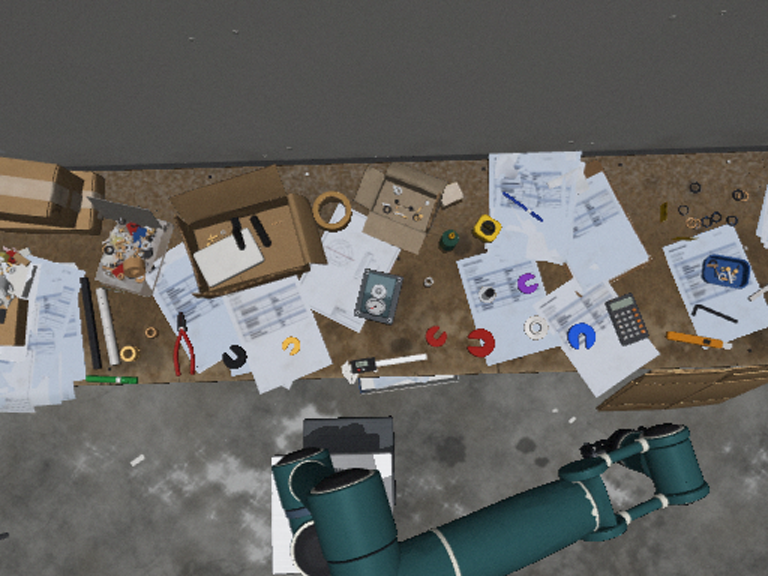

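```bash
python3 - <<'E'
from h import *
c=dict(np.load('top.npz')); s=dict(np.load('scene.npz'))
save(c,'c1.png',(100,120,400,270),2.6)
save(s,'s1.png',(150,120,400,370),2.4)
P=cloud(c)
for n,u,v in [('black',234,356),('brass',290,346),('redS',436,336),('redL',481,342),('carrier',488,292),('ring',536,327),('gauge',378,293),('spring',428,281),('oil',450,240),('pliers',183,345),('purple',527,284),('blue',581,336)]:
    u/=1.5;v/=1.5; print(n,u,v,pt(c,u,v,0).round(3),pt(c,u,v).round(3))
E
```

```text
black 156.0 237.33333333333334 [0.417 0.252 0.   ] [0.417 0.251 0.004]
brass 193.33333333333334 230.66666666666666 [0.439 0.101 0.   ] [0.439 0.101 0.002]
redS 290.6666666666667 224.0 [ 0.455 -0.294  0.   ] [ 0.455 -0.293  0.003]
redL 320.6666666666667 228.0 [ 0.435 -0.414  0.   ] [ 0.435 -0.413  0.005]
carrier 325.3333333333333 194.66666666666666 [ 0.57 -0.44  0.  ] [ 0.563 -0.427  0.071]
ring 357.3333333333333 218.0 [ 0.471 -0.565  0.   ] [ 0.471 -0.565 -0.001]
gauge 252.0 195.33333333333334 [ 0.576 -0.141  0.   ] [ 0.564 -0.141  0.115]
spring 285.3333333333333 187.33333333333334 [ 0.605 -0.278  0.   ] [ 0.605 -0.278  0.001]
oil 300.0 160.0 [ 0.716 -0.342  0.   ] [ 0.699 -0.332  0.093]
pliers 122.0 230.0 [0.451 0.39  0.   ] [ 0.451  0.39  -0.002]
purple 351.3333333333333 189.33333333333334 [ 0.589 -0.547  0.   ] [ 0.589 -0.547 -0.002]
blue 387.3333333333333 224.0 [ 0.443 -0.684  0.   ] [ 0.443 -0.684  0.   ]
```

View pics/c1.png

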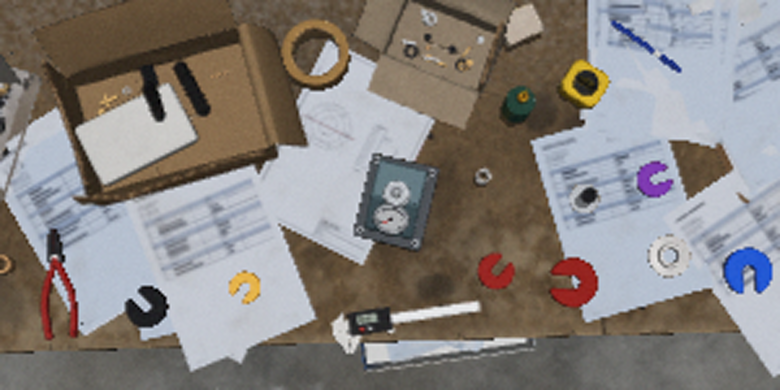

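View pics/s1.png

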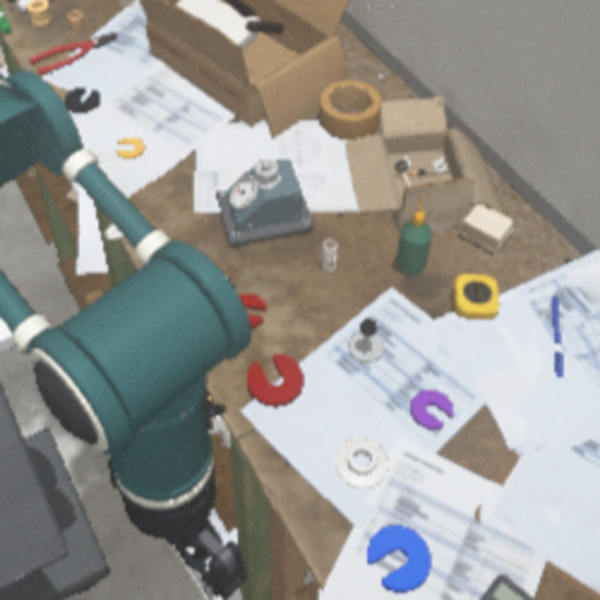

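```bash
cat > w.py <<'E'
from h import *
def color(c,name):
    hsv=cv2.cvtColor(c['pixels'],cv2.COLOR_RGB2HSV).astype(int); h,s,v=hsv[...,0],hsv[...,1],hsv[...,2]
    if name=='red': return ((h<8)|(h>172))&(s>140)&(v>60)
    if name=='brass': return (h>14)&(h<28)&(s>110)&(v>150)
    if name=='black': return (v<75)
def weight(c,name,box,th,Z=0):
    """hull of the mask's outline, cast on the top face plane -> centre, diameter, slot dir"""
    m=color(c,name).astype(np.uint8); mm=np.zeros_like(m); x0,y0,x1,y1=box; mm[y0:y1,x0:x1]=m[y0:y1,x0:x1]
    n,lab,st,_=cv2.connectedComponentsWithStats(mm); k=1+np.argmax(st[1:,4]); mm=(lab==k).astype(np.uint8)
    P=[pt(c,u,v,Z+th)[:2] for v,u in np.argwhere(mm)]; P=np.array(P,np.float32)*1000
    cen,r=cv2.minEnclosingCircle(P); ell=cv2.fitEllipse(cv2.convexHull(P))
    g=P.mean(0); d=np.array(cen)-g
    # missing area: hull minus mask
    hull=cv2.convexHull(P); a=cv2.contourArea(hull)
    px=np.sqrt(abs(np.linalg.det(np.array([pt(c,x0+1,y0,Z+th)[:2]-pt(c,x0,y0,Z+th)[:2],pt(c,x0,y0+1,Z+th)[:2]-pt(c,x0,y0,Z+th)[:2]]))))*1000
    print(name,'npx',st[k,4],'area mm2',int(st[k,4]*px*px),'centre',np.round(cen,1),'D~',round(2*r+px,1),'ell',np.round(ell[0],1),np.round(ell[1],1),'slot deg',round(np.degrees(np.arctan2(d[1],d[0])),1),'off',np.round(np.hypot(*d),1))
    return np.array(cen)/1000,np.arctan2(d[1],d[0])
E
python3 - <<'E'
from w import *
c=dict(np.load('top.npz')); s=dict(np.load('scene.npz'))
weight(c,'black',(146,226,168,250),.012)
weight(c,'brass',(182,220,204,240),.008)
weight(c,'red',(280,214,300,236),.010)
weight(c,'red',(308,214,334,242),.010)
P=cloud(s)
s1=lambda x,y:(int(150+x/2.4),int(120+y/2.4))
weight(s,'black',s1(60,80)+s1(105,118),.012)
weight(s,'brass',s1(105,130)+s1(155,165),.008)
from w import *
big=cv2.hconcat([cv2.resize(np.ascontiguousarray(c['pixels'][y-16:y+16,x-16:x+16,::-1]),(380,380),interpolation=cv2.INTER_NEAREST) for x,y in((291,224),(325,195))])
cv2.imwrite('pics/crop.png',big)
big=cv2.hconcat([cv2.resize(np.ascontiguousarray(c['pixels'][y-16:y+16,x-16:x+16,::-1]),(380,380),interpolation=cv2.INTER_NEAREST) for x,y in((156,237),(193,230))])
cv2.imwrite('pics/crop2.png',big)
E
```

```text
black npx 157 area mm2 2536 centre [415.5 249. ] D~ 67.9 ell [415.7 248.4] [60.2 63.2] slot deg 45.2 off 3.4
brass npx 90 area mm2 1466 centre [441.6  98.2] D~ 53.1 ell [441.8  97.9] [47.5 48.1] slot deg 143.5 off 2.8
red npx 129 area mm2 2101 centre [ 454.7 -290.8] D~ 61.3 ell [ 455.1 -291. ] [54.1 56.6] slot deg -37.1 off 2.0
red npx 227 area mm2 3694 centre [ 434.2 -409. ] D~ 81.2 ell [ 434.5 -409.2] [73.7 75.9] slot deg 87.1 off 4.3
black npx 43 area mm2 1256 centre [410.1 245.4] D~ 56.1 ell [407.3 245.2] [39.9 51.4] slot deg 17.2 off 6.4
brass npx 47 area mm2 1157 centre [439.5  95.2] D~ 50.4 ell [440.3  94.7] [41.3 43.7] slot deg 137.6 off 4.5
```

View pics/crop.png

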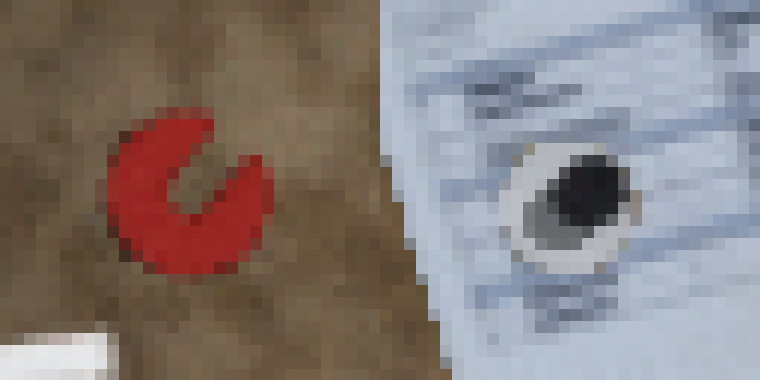

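View pics/crop2.png

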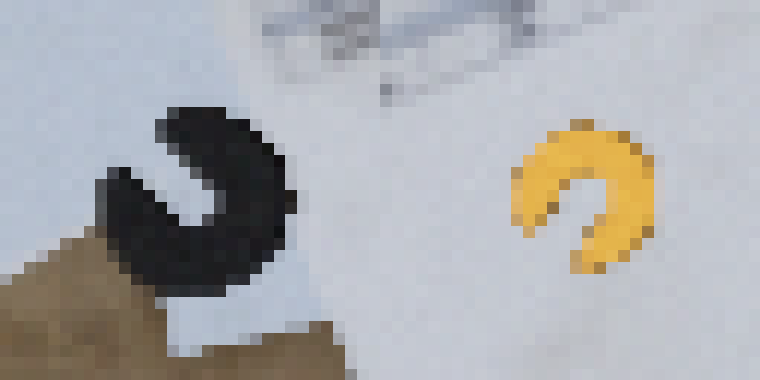

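```bash
cat >> w.py <<'E'
def slot(c,cen,R,th,Z=0,dark=False):
    """angular gap in the ring 0.55..0.9 R: soft weightness by similarity to body colour"""
    im=cv2.GaussianBlur(c['pixels'],(0,0),0.5).astype(np.float32)
    ang=np.radians(np.arange(0,360,2)); prof=[]
    rs=np.linspace(.55,.9,6)*R
    uv=np.array([[pix(c,[cen[0]+r*np.cos(a),cen[1]+r*np.sin(a),Z+th]) for r in rs] for a in ang],np.float32)
    S=cv2.remap(im,uv[...,0],uv[...,1],cv2.INTER_LINEAR)
    med=np.median(S.reshape(-1,3),0); d=np.linalg.norm(S-med,axis=-1).mean(1)
    w=np.clip(d-np.percentile(d,60)-8,0,None)
    a0=ang[np.argmax(np.convolve(np.r_[w,w],np.ones(15),'same')[:180])]
    k=np.abs(np.angle(np.exp(1j*(ang-a0))))<.8
    a=np.angle((w[k]*np.exp(1j*ang[k])).sum()); print('slot',np.round(np.degrees(a),1),'width deg',int(2*(w>w.max()/2).sum())); return a
E
python3 - <<'E'
from w import *
c=dict(np.load('top.npz')); s=dict(np.load('scene.npz'))
for n,b,th,R in [('black',(146,226,168,250),.012,.032),('brass',(182,220,204,240),.008,.025),('red',(280,214,300,236),.010,.028)]:
    cen,a=weight(c,n,b,th); slot(c,cen,R,th)
P=cloud(c);Q=cloud(s)
# heights
for nm,p in(('top',P),('scene',Q)):
    for z0,z1,x0,x1,y0,y1,l in [(.098,.13,.5,.64,-.22,-.08,'gauge top'),(.058,.08,.5,.62,-.5,-.36,'knob'),(.016,.03,.5,.62,-.5,-.36,'pan')]:
        k=(p[...,2]>z0)&(p[...,2]<z1)&(p[...,0]>x0)&(p[...,0]<x1)&(p[...,1]>y0)&(p[...,1]<y1)
        q=p[k]; vu=np.argwhere(k); 
        if len(q): print(nm,l,len(q),q.mean(0).round(4),q.min(0).round(3),q.max(0).round(3),'pix',vu.mean(0)[::-1])
save(c,'g_top.png',(236,176,276,216),10);
u,v=pix(s,[.565,-.14,.105]);save(s,'g_sc.png',(int(u)-25,int(v)-25,int(u)+25,int(v)+25),10); print(u,v)
u,v=pix(s,[.563,-.427,.04]);save(s,'k_sc.png',(int(u)-25,int(v)-25,int(u)+25,int(v)+25),10); print(u,v)
E
```

```text
black npx 157 area mm2 2536 centre [415.5 249. ] D~ 67.9 ell [415.7 248.4] [60.2 63.2] slot deg 45.2 off 3.4
slot 45.1 width deg 36
brass npx 90 area mm2 1466 centre [441.6  98.2] D~ 53.1 ell [441.8  97.9] [47.5 48.1] slot deg 143.5 off 2.8
slot 146.8 width deg 48
red npx 129 area mm2 2101 centre [ 454.7 -290.8] D~ 61.3 ell [ 455.1 -291. ] [54.1 56.6] slot deg -37.1 off 2.0
slot -43.1 width deg 38
top gauge top 66 [ 0.5703 -0.1404  0.1081] [ 0.555 -0.157  0.099] [ 0.586 -0.126  0.123] pix [251.84848485 193.89393939]
top knob 29 [ 0.5627 -0.4307  0.073 ] [ 0.553 -0.442  0.067] [ 0.573 -0.421  0.079] pix [326.27586207 194.5862069 ]
top pan 66 [ 0.5614 -0.4285  0.0228] [ 0.541 -0.454  0.017] [ 0.583 -0.409  0.029] pix [323.63636364 196.24242424]
scene gauge top 62 [ 0.5706 -0.1427  0.1078] [ 0.556 -0.161  0.101] [ 0.588 -0.121  0.119] pix [260.62903226 189.20967742]
scene knob 46 [ 0.5622 -0.4321  0.0711] [ 0.551 -0.443  0.064] [ 0.576 -0.421  0.076] pix [303.23913043 255.43478261]
scene pan 135 [ 0.5613 -0.4329  0.023 ] [ 0.539 -0.455  0.018] [ 0.585 -0.407  0.029] pix [302.05925926 264.2962963 ]
258.8817049791126 189.8295227894434
301.8514021786261 259.7282865702009
```

View pics/g_top.png

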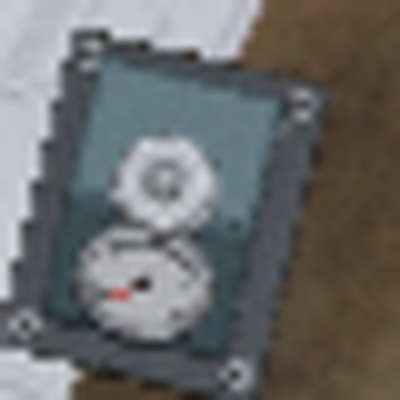

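View pics/g_sc.png

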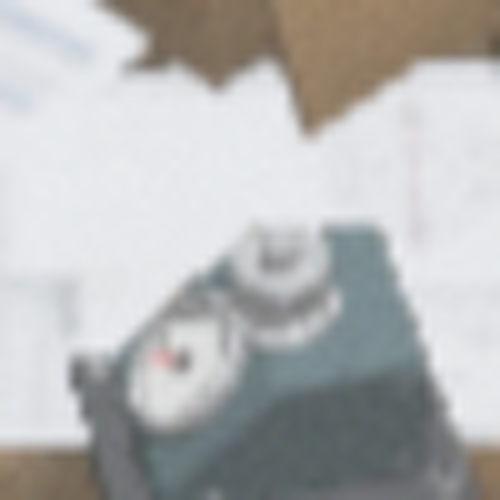

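View pics/k_sc.png

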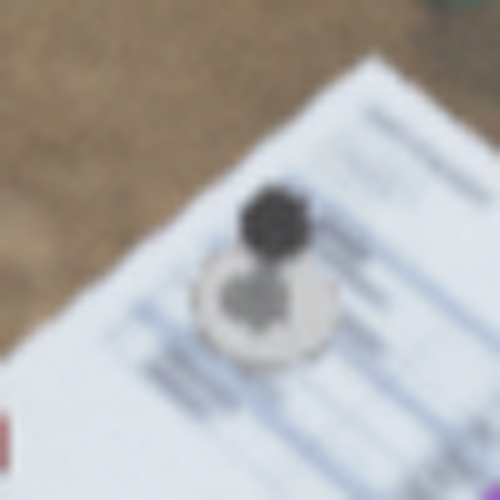

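Candidates (top view, 768-wide picture pixels):
- Medium weight: red discs at (436,336), about 57 mm, and (481,342), about 76 mm. Purple (527,284) and blue (581,336) are excluded. I choose (436,336).
- Large weight: black disc at (234,356), about 64 mm. The black pen and knobs are not discs.
- Small weight: brass disc at (290,346). The brass rings at (128,353) have no slot.
- Carrier: black knob on a pan at (488,292). The washer at (536,327) has no knob.

The crops confirm all four choices. Carrier first.

```bash
cat > go.py <<'E'
import sys
from h import *
def pose():
    s=bot.read_state(); from scipy.spatial.transform import Rotation as Ro
    R=Ro.from_rotvec(s['tcp_rot']).as_matrix(); return s,R
def show(x=None,y=None,z=None,phi=None):
    s,R=pose(); p=s['tool_pos']; f=np.arctan2(R[1,0],R[0,0])
    print('t %.2f'%s['time'],'tcp',p.round(4),'phi deg %.1f'%np.degrees(f),'tilt %.3f'%np.arccos(-R[2,2]),'F',s['wrist_force'].round(1),'w mm %.1f'%(s['width']*85),'q',s['q'].round(2))
    if x is not None:
        T=np.array([x,y,p[2] if z is None else z]); d=T-p
        if phi is not None: # target frame after turning
            tr=(f-np.radians(phi)+np.pi)%(2*np.pi)-np.pi; print('turn about tool z %.3f rad'%tr)
            f2=np.radians(phi); print(' after turn: tool shift', np.round([d[:2]@[np.cos(f2),np.sin(f2)],d[:2]@[np.sin(f2),-np.cos(f2)],-d[2]],4))
        print(' now: tool shift',(R.T@d).round(4))
if __name__=='__main__': show(*[float(a) if a!='-' else None for a in sys.argv[1:]])
E
python3 go.py .562 -.4315 .15
```

```text
t 0.10 tcp [ 0.2011 -0.6437  0.2551] phi deg 17.3 tilt 0.002 F [-0.3 -1.   0.3] w mm 85.2 q [-1.3   0.26  1.61  0.    1.27 -0.04]
 now: tool shift [ 0.4077 -0.0947  0.1053]
```

Emit:
servo_tool:
  moves:
    - [0, [0.04, -0.0095, 0], 0]
    - [0, [0.04, -0.0095, 0], 0]
    - [0, [0.04, -0.0095, 0], 0]
    - [0, [0.04, -0.0095, 0], 0]
    - [0, [0.04, -0.0095, 0], 0]
    - [0, [0.04, -0.0095, 0.01], 0]
    - [0, [0.04, -0.0095, 0.01], 0]
    - [0, [0.04, -0.0095, 0.01], 0]
  newtons: 40

```text
time: 0.77
tool_pos: [0.4798, -0.4794, 0.2229]
tcp_rot: [-3.107, -0.449, 0.006]
wrist_force: [1.3, -0.3, 0.3]
width: 1.002
```

```bash
python3 go.py .562 -.4315 .13
```

```text
t 0.77 tcp [ 0.4798 -0.4794  0.2229] phi deg 16.4 tilt 0.004 F [ 1.3 -0.3  0.3] w mm 85.2 q [-0.82  0.29  1.63 -0.    1.22  0.46]
 now: tool shift [ 0.0927 -0.0225  0.0926]
```

Emit:
servo_tool:
  moves:
    - [0, [0.031, -0.0075, 0.01], 0]
    - [0, [0.031, -0.0075, 0.01], 0]
    - [0, [0.031, -0.0075, 0.01], 0]
    - [0, [0, 0, 0.02], 0]
    - [0, [0, 0, 0.02], 0]
    - [0, [0, 0, 0.02], 0]
    - [0, [0, 0, 0], 0]
    - [0, [0, 0, 0], 0]

```text
time: 1.43
tool_pos: [0.5737, -0.4168, 0.1221]
tcp_rot: [-3.096, -0.468, 0.01]
wrist_force: [0.3, -0.3, -0.0]
width: 1.0
```

```bash
python3 go.py .562 -.4315 .0725; python3 - <<'E'
from h import *
for n in('scene','top'):
    c=snap(n); u,v=pix(c,[.562,-.4315,.08]); u,v=int(u),int(v); print(u,v); save(c,n+'1.png',(u-40,v-40,u+40,v+40),6)
E
```

```text
t 1.43 tcp [ 0.5737 -0.4168  0.1221] phi deg 17.2 tilt 0.012 F [ 0.3 -0.3 -0. ] w mm 85.0 q [-0.66  0.43  1.63  0.    1.09  0.61]
 now: tool shift [-0.0153  0.0111  0.0495]
303 253
326 194
```

View pics/scene1.png

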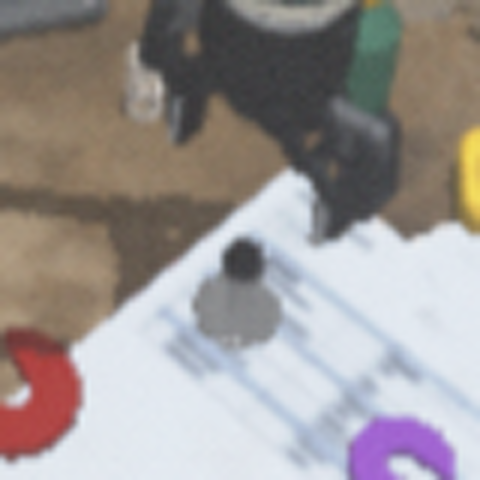

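Emit:
servo_tool:
  moves:
    - [0, [-0.008, 0.006, 0], 0]
    - [0, [-0.006, 0.004, 0], 0]
    - [0, [-0.002, 0.002, 0.01], 0]
    - [0, [0, 0, 0.01], 0]
    - [0, [0, 0, 0.008], 0]
    - [0, [0, 0, 0], 0]
    - [0, [0, 0, 0], 0]
    - [0, [0, 0, 0], 0]

```text
time: 2.2
tool_pos: [0.5608, -0.4398, 0.0985]
tcp_rot: [-3.105, -0.462, 0.0]
wrist_force: [0.2, -0.3, -0.2]
width: 1.0
```

```bash
python3 go.py .562 -.4315 .0725; python3 - <<'E'
from h import *
for n in('scene','top'):
    c=snap(n); u,v=pix(c,[.562,-.4315,.08]); u,v=int(u),int(v); print(u,v); save(c,n+'2.png',(u-30,v-30,u+30,v+30),6)
a=cv2.imread('pics/scene2.png');b=cv2.imread('pics/top2.png');cv2.imwrite('pics/b2.png',cv2.hconcat([a,b]))
E
```

```text
t 2.20 tcp [ 0.5608 -0.4398  0.0985] phi deg 16.9 tilt 0.002 F [ 0.2 -0.3 -0.2] w mm 85.0 q [-0.7   0.46  1.65  0.    1.04  0.57]
 now: tool shift [ 0.0035 -0.0076  0.026 ]
303 253
326 194
```

View pics/b2.png

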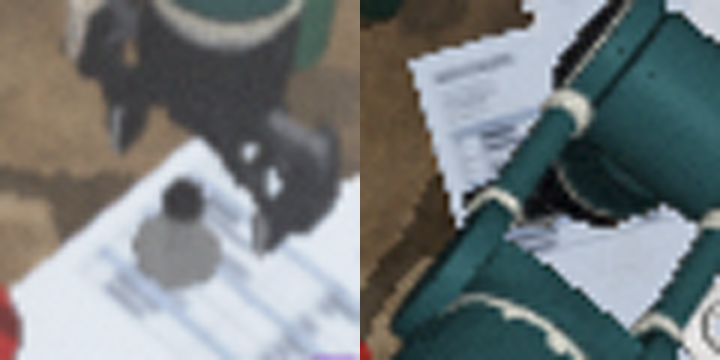

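Emit:
servo_tool:
  moves:
    - [0, [0.003, -0.006, 0], 0]
    - [0, [0, 0, 0], 0]
    - [0, [0, 0, 0.008], 0]
    - [0, [0, 0, 0.008], 0]
    - [0, [0, 0, 0.004], 0]
    - [0, [0, 0, 0], 0]
    - [0, [0, 0, 0], 0]
    - [0, [0, 0, 0], 0]

```text
time: 2.97
tool_pos: [0.5635, -0.4315, 0.0772]
tcp_rot: [-3.106, -0.465, -0.002]
wrist_force: [0.0, 0.1, -0.1]
width: 0.997
```

```bash
python3 go.py .562 -.4315 .0725; python3 -c "
from h import *
print(bot.read_state()['joint_vel'].round(3))"
```

```text
t 2.97 tcp [ 0.5635 -0.4315  0.0772] phi deg 17.0 tilt 0.001 F [ 0.   0.1 -0.1] w mm 84.7 q [-0.69  0.47  1.67  0.    1.    0.58]
 now: tool shift [-0.0014 -0.0004  0.0047]
[ 0.     0.005 -0.001 -0.001 -0.003  0.001]
```

Emit:
servo_tool:
  moves:
    - [0, [-0.001, 0, 0.005], 0]
    - [100, [0, 0, 0], 0]
    - [200, [0, 0, 0], 0]
    - [255, [0, 0, 0], 0]
    - [255, [0, 0, 0], 0]
    - [255, [0, 0, 0], 0]
    - [255, [0, 0, 0], 0]
    - [255, [0, 0, 0], 0]

```text
time: 3.63
tool_pos: [0.5625, -0.4323, 0.0723]
tcp_rot: [-3.107, -0.464, -0.002]
wrist_force: [-0.2, 0.2, -0.8]
width: 0.257
```

```bash
python3 go.py .562 -.4315 .0725; python3 - <<'E'
from h import *
c=snap('scene'); u,v=pix(c,[.562,-.4315,.05]); u,v=int(u),int(v); save(c,'s3.png',(u-30,v-30,u+30,v+30),8)
E
```

```text
t 3.63 tcp [ 0.5625 -0.4323  0.0723] phi deg 17.0 tilt 0.002 F [-0.2  0.2 -0.8] w mm 21.8 q [-0.69  0.48  1.67  0.    0.99  0.58]
 now: tool shift [-0.0002 -0.0009 -0.0002]
```

View pics/s3.png

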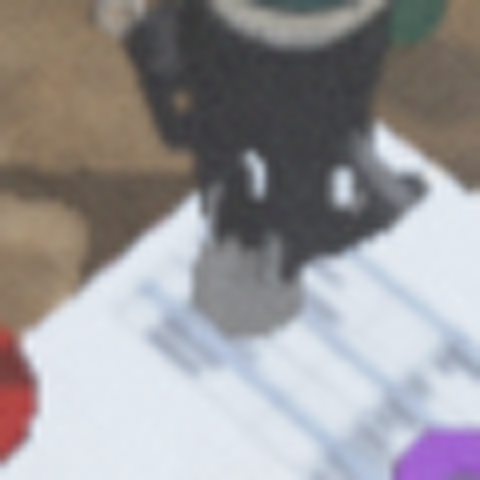

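Emit:
servo_tool:
  moves:
    - [255, [0, 0, -0.01], 0]
    - [255, [0, 0, -0.02], 0]
    - [255, [0, 0, -0.025], 0]
    - [255, [0, 0, -0.025], 0]
    - [255, [0, 0, -0.025], 0]
    - [255, [0, 0, -0.025], 0]
    - [255, [0, 0, -0.015], 0]
    - [255, [0, 0, 0], 0]

```text
time: 4.35
tool_pos: [0.5597, -0.4304, 0.2222]
tcp_rot: [-3.1, -0.463, 0.008]
wrist_force: [1.1, 0.3, -1.1]
width: 0.256
```

```bash
python3 go.py .5705 -.1415 .222; python3 - <<'E'
from h import *
c=snap('scene'); u,v=pix(c,[.562,-.4315,.18]); u,v=int(u),int(v); save(c,'s4.png',(u-35,v-35,u+35,v+35),7)
E
```

```text
t 4.35 tcp [ 0.5597 -0.4304  0.2222] phi deg 17.0 tilt 0.009 F [ 1.1  0.3 -1.1] w mm 21.8 q [-0.69  0.35  1.56  0.    1.24  0.58]
 now: tool shift [ 0.0948 -0.2731  0.0021]
```

View pics/s4.png

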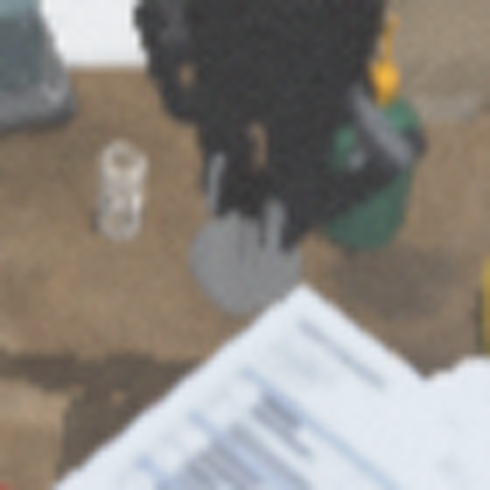

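Emit:
servo_tool:
  moves:
    - [255, [0.007, -0.02, 0], 0]
    - [255, [0.0115, -0.033, 0], 0]
    - [255, [0.0135, -0.039, 0], 0]
    - [255, [0.0135, -0.039, 0], 0]
    - [255, [0.0135, -0.039, 0], 0]
    - [255, [0.012, -0.035, 0], 0]
    - [255, [0.009, -0.025, 0], 0]
    - [255, [0.004, -0.012, 0], 0]

```text
time: 5.07
tool_pos: [0.5625, -0.1678, 0.2098]
tcp_rot: [-3.095, -0.448, 0.029]
wrist_force: [0.6, -0.1, -1.9]
width: 0.258
```

Emit:
servo_tool:
  moves:
    - [255, [0, 0, 0], 0]
    - [255, [0, 0, 0], 0]
    - [255, [0, 0, 0], 0]
    - [255, [0, 0, 0], 0]
    - [255, [0, 0, 0], 0]
    - [255, [0, 0, 0], 0]
    - [255, [0, 0, 0], 0]
    - [255, [0, 0, 0], 0]

```text
time: 5.73
tool_pos: [0.5602, -0.1702, 0.205]
tcp_rot: [-3.094, -0.446, 0.04]
wrist_force: [-0.5, 0.2, -2.3]
width: 0.259
```

```bash
python3 go.py .5705 -.1415 .222
```

```text
t 5.73 tcp [ 0.5602 -0.1702  0.205 ] phi deg 16.4 tilt 0.030 F [-0.5  0.2 -2.3] w mm 22.0 q [-0.34  0.15  1.84  0.    1.18  0.95]
 now: tool shift [ 0.0176 -0.025  -0.0169]
```

```bash
python3 - <<'E'
from h import *
c=snap('top');c=snap('scene')
E
python3 go.py .5705 -.1415 .222
```

```text
t 5.83 tcp [ 0.5602 -0.17    0.2051] phi deg 16.4 tilt 0.030 F [ 0.2 -0.1 -1.4] w mm 21.5 q [-0.34  0.15  1.84  0.    1.18  0.95]
 now: tool shift [ 0.0176 -0.0247 -0.0169]
```

Emit:
servo_tool:
  moves:
    - [255, [0.004, -0.006, -0.004], 0]
    - [255, [0.004, -0.006, -0.004], 0]
    - [255, [0.004, -0.006, -0.003], 0]
    - [255, [0.003, -0.004, -0.003], 0]
    - [255, [0, 0, -0.001], 0]
    - [255, [0, 0, -0.001], 0]
    - [255, [0, 0, -0.001], 0]
    - [255, [0, 0, -0.001], 0]

```text
time: 6.5
tool_pos: [0.5706, -0.141, 0.2261]
tcp_rot: [-3.094, -0.449, 0.037]
wrist_force: [0.2, -0.1, -0.8]
width: 0.262
```

```bash
python3 go.py .5705 -.1415 .222
```

```text
t 6.50 tcp [ 0.5706 -0.141   0.2261] phi deg 16.5 tilt 0.028 F [ 0.2 -0.1 -0.8] w mm 22.3 q [-0.29  0.14  1.81  0.    1.22  0.99]
 now: tool shift [-0.0001  0.0006  0.0041]
```

```bash
python3 - <<'E'
from h import *
from go import pose
s,R=pose(); print('tool z',R[:,2].round(4)); f=s['tool_pos']+R@[0,0,.0723]; print('foot pred',f.round(4))
c=snap('scene'); u,v=pix(c,[.5705,-.1415,.14]); u,v=int(u),int(v); save(c,'s5.png',(u-35,v-40,u+35,v+30),8)
Q=cloud(c); 
pp=s['tool_pos']+R@[0,0,.0503]; print('pan pred',pp.round(4))
k=(abs(Q[...,2]-pp[2])<.005)&(np.hypot(Q[...,0]-pp[0],Q[...,1]-pp[1])<.035)
q=Q[k]; print(len(q),q.mean(0).round(4),q.min(0).round(3),q.max(0).round(3)); print(pix(c,pp)-[u-35,v-40])
E
```

```text
tool z [-0.0256  0.0116 -0.9996]
foot pred [ 0.5687 -0.1401  0.1539]
pan pred [ 0.5693 -0.1404  0.1759]
89 [ 0.5679 -0.1429  0.177 ] [ 0.547 -0.165  0.173] [ 0.593 -0.116  0.181]
[34.83633119 33.02933128]
```

View pics/s5.png

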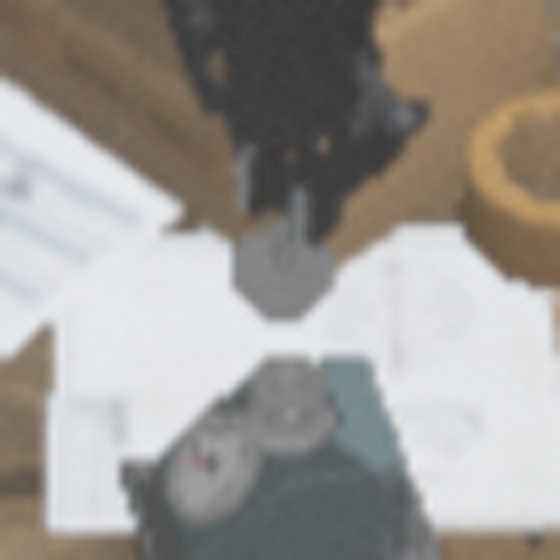

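Emit:
servo_tool:
  moves:
    - [255, [0.002, 0.0025, 0], 0]
    - [255, [0, 0, 0.006], 0]
    - [255, [0, 0, 0.007], 0]
    - [255, [0, 0, 0.006], 0]
    - [255, [0, 0, 0.004], 0]
    - [255, [0, 0, 0], 0]
    - [255, [0, 0, 0], 0]
    - [255, [0, 0, 0], 0]

```text
time: 7.22
tool_pos: [0.5713, -0.1436, 0.1984]
tcp_rot: [-3.093, -0.446, 0.042]
wrist_force: [-0.2, 0.2, -1.6]
width: 0.259
```

```bash
cat > foot.py <<'E'
from h import *
from go import pose
s,R=pose(); print('tool z',R[:,2].round(4),'F',s['wrist_force'].round(1),'tcp',s['tool_pos'].round(4)); f=s['tool_pos']+R@[0,0,.0723]; print('foot pred',f.round(4),'tool err',(R.T@(np.array([.5705,-.1415,.105])-f)).round(4))
E
python3 foot.py;python3 - <<'E'
from h import *
for n in('scene','top'):
    c=snap(n); u,v=pix(c,[.5705,-.1415,.12]); u,v=int(u),int(v); save(c,n+'6.png',(u-25,v-25,u+25,v+25),7)
a=cv2.imread('pics/scene6.png');b=cv2.imread('pics/top6.png');cv2.imwrite('pics/b6.png',cv2.hconcat([a,b]))
E
```

```text
tool z [-0.0292  0.0124 -0.9995] F [-0.2  0.2 -1.6] tcp [ 0.5713 -0.1436  0.1984]
foot pred [ 0.5692 -0.1427  0.1262] tool err [ 0.0021 -0.0003  0.0211]
```

View pics/b6.png

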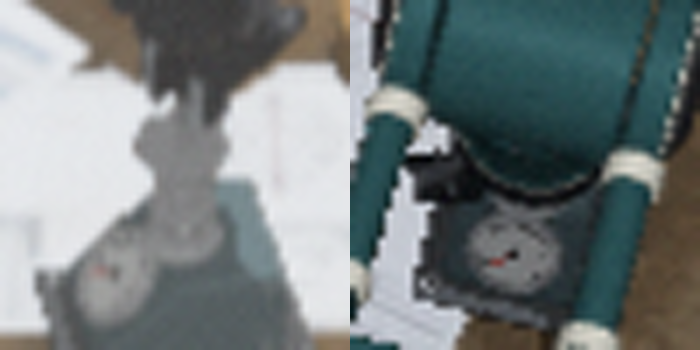

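Emit:
servo_tool:
  moves:
    - [255, [0.002, 0, 0], 0]
    - [255, [0, 0, 0.003], 0]
    - [255, [0, 0, 0.003], 0]
    - [255, [0, 0, 0.003], 0]
    - [255, [0, 0, 0.002], 0]
    - [255, [0, 0, 0], 0]
    - [255, [0, 0, 0], 0]
    - [255, [0, 0, 0], 0]

```text
time: 7.98
tool_pos: [0.5742, -0.1429, 0.1878]
tcp_rot: [-3.094, -0.447, 0.038]
wrist_force: [0.6, 0.9, -2.0]
width: 0.26
```

```bash
python3 foot.py
```

```text
tool z [-0.0263  0.0116 -0.9996] F [ 0.6  0.9 -2. ] tcp [ 0.5742 -0.1429  0.1878]
foot pred [ 0.5723 -0.1421  0.1155] tool err [-0.0013 -0.0008  0.0106]
```

Emit:
servo_tool:
  moves:
    - [255, [-0.0005, -0.0005, 0.002], 0]
    - [255, [0, 0, 0.002], 0]
    - [255, [0, 0, 0.002], 0]
    - [255, [0, 0, 0.002], 0]
    - [255, [0, 0, 0.001], 0]
    - [255, [0, 0, 0], 0]
    - [255, [0, 0, 0], 0]
    - [255, [0, 0, 0], 0]

```text
time: 8.65
tool_pos: [0.5732, -0.1425, 0.1779]
tcp_rot: [-3.094, -0.447, 0.038]
wrist_force: [-0.4, 0.7, -1.9]
width: 0.26
```

```bash
python3 foot.py
```

```text
tool z [-0.0262  0.0116 -0.9996] F [-0.4  0.7 -1.9] tcp [ 0.5732 -0.1425  0.1779]
foot pred [ 0.5713 -0.1416  0.1056] tool err [-0.0007 -0.0003  0.0007]
```

Emit:
servo_tool:
  moves:
    - [255, [0, 0, 0.001], 0]
    - [255, [0, 0, 0.001], 0]
    - [255, [0, 0, 0.001], 0]
    - [255, [0, 0, 0], 0]
    - [255, [0, 0, 0], 0]
    - [255, [0, 0, 0], 0]
    - [255, [0, 0, 0], 0]
    - [255, [0, 0, 0], 0]

```text
time: 9.32
tool_pos: [0.5739, -0.1423, 0.1764]
tcp_rot: [-3.095, -0.447, 0.035]
wrist_force: [-0.8, 0.7, -0.3]
width: 0.256
```

```bash
python3 foot.py
```

```text
tool z [-0.0242  0.0115 -0.9996] F [-0.8  0.7 -0.3] tcp [ 0.5739 -0.1423  0.1764]
foot pred [ 0.5721 -0.1415  0.1042] tool err [-0.0016 -0.0005 -0.0008]
```

Emit:
servo_tool:
  moves:
    - [180, [0, 0, 0], 0]
    - [150, [0, 0, 0], 0]
    - [100, [0, 0, 0], 0]
    - [100, [0, 0, 0], 0]
    - [60, [0, 0, 0], 0]
    - [60, [0, 0, -0.01], 0]
    - [40, [0, 0, -0.02], 0]
    - [40, [0, 0, -0.02], 0]

```text
time: 9.98
tool_pos: [0.5722, -0.1424, 0.2234]
tcp_rot: [-3.091, -0.446, 0.048]
wrist_force: [0.2, -0.8, 0.4]
width: 0.841
```

Emit:
servo_tool:
  moves:
    - [0, [0, 0, -0.02], 0]
    - [0, [-0.01, -0.02, -0.02], 0]
    - [0, [-0.01, -0.03, 0], 0]
    - [0, [-0.01, -0.03, 0], 0]
    - [0, [-0.01, -0.03, 0], 0]
    - [0, [-0.01, -0.02, 0], 0]
    - [0, [-0.005, -0.01, 0], 0]
    - [0, [0, 0, 0], 0]

```text
time: 10.65
tool_pos: [0.4834, -0.0225, 0.2832]
tcp_rot: [-3.099, -0.442, 0.019]
wrist_force: [0.2, 1.2, 0.7]
width: 1.003
```

```bash
python3 go.py .4155 .2487 .15 45; python3 - <<'E'
from h import *
for n in('scene','top'):
    c=snap(n); u,v=pix(c,[.5705,-.1415,.15]); u,v=int(u),int(v); save(c,n+'7.png',(u-25,v-25,u+25,v+25),7)
    P=cloud(c)
    for z0,z1,l in((.119,.135,'pan'),(.163,.185,'knob')):
        k=(P[...,2]>z0)&(P[...,2]<z1)&(np.hypot(P[...,0]-.5705,P[...,1]+.1415)<.04); q=P[k]
        if len(q): print(n,l,len(q),q.mean(0).round(4),((q.min(0)+q.max(0))/2).round(4),np.median(q[:,2]).round(4))
a=cv2.imread('pics/scene7.png');b=cv2.imread('pics/top7.png');cv2.imwrite('pics/b7.png',cv2.hconcat([a,b]))
E
```

```text
t 10.65 tcp [ 0.4834 -0.0225  0.2832] phi deg 16.2 tilt 0.017 F [0.2 1.2 0.7] w mm 85.2 q [-0.1  -0.11  1.96  0.01  1.31  1.18]
turn about tool z -0.502 rad
 after turn: tool shift [ 0.1437 -0.2398  0.1332]
 now: tool shift [ 0.0119 -0.2776  0.1367]
scene pan 100 [ 0.5716 -0.143   0.1268] [ 0.5728 -0.1381  0.1263] 0.127
scene knob 34 [ 0.5714 -0.1427  0.1746] [ 0.5718 -0.1399  0.1729] 0.1748
top pan 89 [ 0.5699 -0.1406  0.1267] [ 0.5719 -0.1411  0.1268] 0.1269
top knob 33 [ 0.5718 -0.14    0.1756] [ 0.5719 -0.1413  0.1762] 0.176
```

View pics/b7.png

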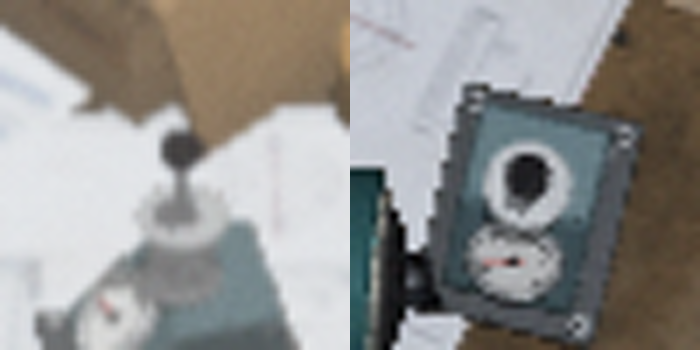

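Emit:
servo_tool:
  moves:
    - [0, [0, 0, 0], -0.1]
    - [0, [0, 0, 0], -0.1]
    - [0, [0, 0, 0], -0.1]
    - [0, [0, 0, 0], -0.1]
    - [0, [0, 0, 0], -0.1]
    - [0, [0, 0, 0], 0]
    - [0, [0.009, -0.015, 0.005], 0]
    - [0, [0.015, -0.025, 0.007], 0]

```text
time: 11.42
tool_pos: [0.4827, 0.0097, 0.2722]
tcp_rot: [-2.897, -1.204, 0.009]
wrist_force: [0.7, 0.6, 0.4]
width: 0.999
```

```bash
python3 go.py .4155 .2487 .15 45
```

```text
t 11.42 tcp [0.4827 0.0097 0.2722] phi deg 45.1 tilt 0.008 F [0.7 0.6 0.4] w mm 85.0 q [-0.03 -0.11  1.98  0.    1.28  0.75]
turn about tool z 0.002 rad
 after turn: tool shift [ 0.1215 -0.2165  0.1222]
 now: tool shift [ 0.1225 -0.2154  0.1232]
```

Emit:
servo_tool:
  moves:
    - [0, [0.015, -0.027, 0.012], 0]
    - [0, [0.018, -0.032, 0.014], 0]
    - [0, [0.018, -0.032, 0.014], 0]
    - [0, [0.018, -0.032, 0.014], 0]
    - [0, [0.018, -0.032, 0.014], 0]
    - [0, [0.014, -0.025, 0.014], 0]
    - [0, [0.009, -0.015, 0.014], 0]
    - [0, [0.004, -0.006, 0.008], 0]

```text
time: 12.08
tool_pos: [0.4301, 0.2393, 0.166]
tcp_rot: [-2.923, -1.151, -0.003]
wrist_force: [0.0, -0.5, -0.3]
width: 1.0
```

Emit:
servo_tool:
  moves:
    - [0, [0, 0, 0], 0]
    - [0, [0, 0, 0], 0]
    - [0, [0, 0, 0], 0]
    - [0, [0, 0, 0], 0]
    - [0, [0, 0, 0], 0]
    - [0, [0, 0, 0], 0]
    - [0, [0, 0, 0], 0]
    - [0, [0, 0, 0], 0]

```text
time: 12.75
tool_pos: [0.4347, 0.235, 0.1671]
tcp_rot: [2.927, 1.135, 0.004]
wrist_force: [-0.0, 0.5, -0.7]
width: 0.996
```

```bash
python3 go.py .4155 .2487 .04 45; python3 - <<'E'
from h import *
for n in('scene','top'):
    c=snap(n); u,v=pix(c,[.4155,.2487,.02]); u,v=int(u),int(v); save(c,n+'8.png',(u-25,v-25,u+25,v+25),7)
a=cv2.imread('pics/scene8.png');b=cv2.imread('pics/top8.png');cv2.imwrite('pics/b8.png',cv2.hconcat([a,b]))
E
```

```text
t 12.75 tcp [0.4347 0.235  0.1671] phi deg 42.4 tilt 0.003 F [-0.   0.5 -0.7] w mm 84.6 q [ 0.45 -0.01  2.08 -0.    1.07  1.28]
turn about tool z -0.045 rad
 after turn: tool shift [-0.0039 -0.0232  0.1271]
 now: tool shift [-0.0051 -0.0234  0.127 ]
```

View pics/b8.png

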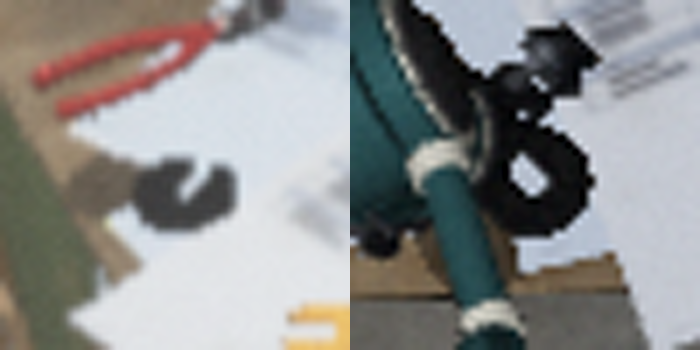

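```bash
python3 - <<'E'
from w import *
s=dict(np.load('scene.npz'))
u,v=pix(s,[.4155,.2487,.012]); u,v=int(u),int(v)
cen,a=weight(s,'black',(u-9,v-8,u+10,v+9),.009); slot(s,np.array([.4155,.2487]),.032,.012)
E
```

```text
black npx 65 area mm2 1926 centre [414.3 250.3] D~ 63.5 ell [413.1 248. ] [46.6 57.7] slot deg 45.2 off 6.3
slot 39.9 width deg 38
```

Emit:
servo_tool:
  moves:
    - [0, [-0.002, -0.008, 0.006], -0.04]
    - [0, [-0.002, -0.009, 0.012], 0]
    - [0, [0, -0.005, 0.014], 0]
    - [0, [0, 0, 0.018], 0]
    - [0, [0, 0, 0.018], 0]
    - [0, [0, 0, 0.014], 0]
    - [0, [0, 0, 0.008], 0]
    - [0, [0, 0, 0], 0]

```text
time: 13.52
tool_pos: [0.4183, 0.2501, 0.0767]
tcp_rot: [2.903, 1.198, 0.016]
wrist_force: [0.1, 0.4, -0.3]
width: 1.003
```

```bash
python3 go.py .4155 .2487 .03 45
```

```text
t 13.52 tcp [0.4183 0.2501 0.0767] phi deg 44.8 tilt 0.010 F [ 0.1  0.4 -0.3] w mm 85.2 q [ 0.49  0.09  2.17 -0.    0.87  1.28]
turn about tool z -0.003 rad
 after turn: tool shift [-0.003  -0.001   0.0467]
 now: tool shift [-0.0034 -0.0013  0.0467]
```

Emit:
servo_tool:
  moves:
    - [20, [-0.003, -0.001, 0.005], 0]
    - [20, [0, 0, 0.01], 0]
    - [20, [0, 0, 0.01], 0]
    - [20, [0, 0, 0.008], 0]
    - [20, [0, 0, 0.003], 0]
    - [20, [0, 0, 0], 0]
    - [20, [0, 0, 0], 0]
    - [20, [0, 0, 0], 0]

```text
time: 14.18
tool_pos: [0.4174, 0.2495, 0.0392]
tcp_rot: [2.903, 1.197, 0.021]
wrist_force: [0.2, 0.2, 0.5]
width: 0.922
```

```bash
python3 go.py .4155 .2487 .026 45; python3 - <<'E'
from h import *
for n in('scene',):
    c=snap(n); u,v=pix(c,[.4155,.2487,.02]); u,v=int(u),int(v); save(c,n+'9.png',(u-25,v-25,u+25,v+25),10)
E
```

```text
t 14.18 tcp [0.4174 0.2495 0.0392] phi deg 44.8 tilt 0.013 F [0.2 0.2 0.5] w mm 78.4 q [ 0.49  0.15  2.19 -0.    0.79  1.28]
turn about tool z -0.003 rad
 after turn: tool shift [-0.0019 -0.0008  0.0132]
 now: tool shift [-0.002  -0.0009  0.0132]
```

View pics/scene9.png

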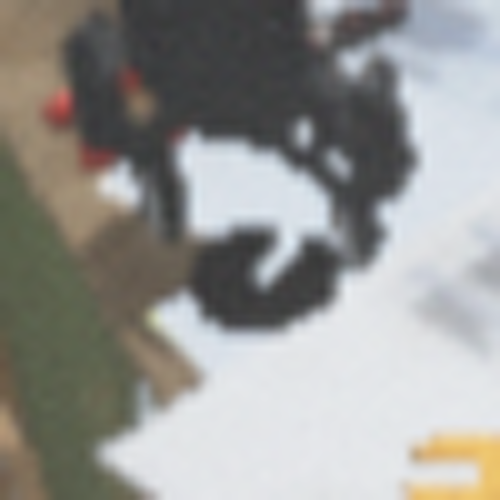

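Emit:
servo_tool:
  moves:
    - [32, [-0.002, -0.001, 0.004], 0]
    - [32, [0, 0, 0.004], 0]
    - [32, [0, 0, 0.003], 0]
    - [32, [0, 0, 0], 0]
    - [32, [0, 0, 0.001], 0]
    - [32, [0, 0, 0.001], 0]
    - [32, [0, 0, 0], 0]
    - [32, [0, 0, 0], 0]

```text
time: 14.9
tool_pos: [0.4164, 0.2494, 0.0262]
tcp_rot: [2.903, 1.197, 0.026]
wrist_force: [0.5, 0.3, 0.7]
width: 0.875
```

```bash
python3 go.py .4155 .2487 .026 45
```

```text
t 14.90 tcp [0.4164 0.2494 0.0262] phi deg 44.8 tilt 0.016 F [0.5 0.3 0.7] w mm 74.3 q [ 0.49  0.17  2.2  -0.    0.75  1.28]
turn about tool z -0.003 rad
 after turn: tool shift [-0.0011 -0.0002  0.0002]
 now: tool shift [-0.0011 -0.0001  0.0002]
```

Emit:
servo_tool:
  moves:
    - [38, [-0.001, 0, 0.001], 0]
    - [38, [0, 0, 0.001], 0]
    - [38, [0, 0, 0.001], 0]
    - [38, [0, 0, 0.001], 0]
    - [38, [0, 0, 0], 0]
    - [38, [0, 0, 0], 0]
    - [38, [0, 0, 0], 0]
    - [38, [0, 0, 0], 0]

```text
time: 15.57
tool_pos: [0.4159, 0.2487, 0.022]
tcp_rot: [2.903, 1.197, 0.027]
wrist_force: [0.2, 0.1, -0.0]
width: 0.85
```

```bash
python3 go.py .4155 .2487 .022 45;  python3 - <<'E'
from h import *
for n in('scene',):
    c=snap(n); u,v=pix(c,[.4155,.2487,.02]); u,v=int(u),int(v); save(c,n+'10.png',(u-25,v-25,u+25,v+25),12)
E
```

```text
t 15.57 tcp [0.4159 0.2487 0.022 ] phi deg 44.8 tilt 0.017 F [ 0.2  0.1 -0. ] w mm 72.3 q [ 0.49  0.18  2.21 -0.    0.74  1.28]
turn about tool z -0.003 rad
 after turn: tool shift [-0.0003 -0.0003 -0.    ]
 now: tool shift [-0.0003 -0.0003 -0.    ]
```

View pics/scene10.png

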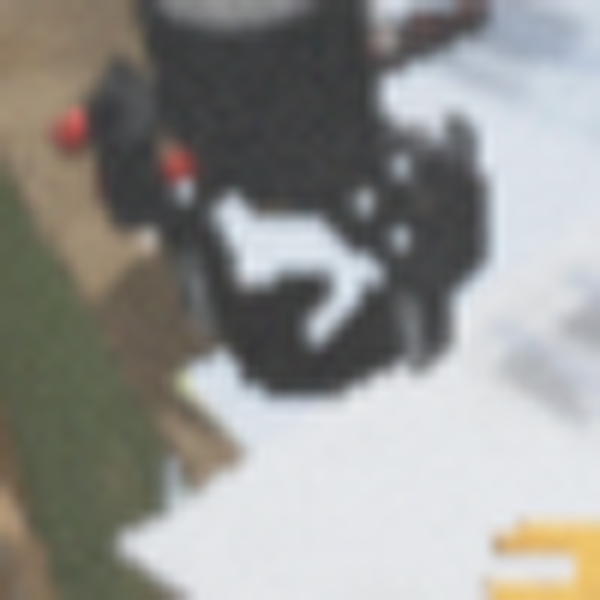

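Emit:
servo_tool:
  moves:
    - [80, [0, 0, 0], 0]
    - [150, [0, 0, 0], 0]
    - [255, [0, 0, 0], 0]
    - [255, [0, 0, 0], 0]
    - [255, [0, 0, 0], 0]
    - [255, [0, 0, 0], 0]
    - [255, [0, 0, 0], 0]
    - [255, [0, 0, 0], 0]
  newtons: 50

```text
time: 16.28
tool_pos: [0.4158, 0.249, 0.0228]
tcp_rot: [2.904, 1.197, 0.026]
wrist_force: [-1.3, 0.1, 0.9]
width: 0.717
```

```bash
python3 go.py .4155 .2487 .022 45;  python3 - <<'E'
from h import *
for n in('scene',):
    c=snap(n); u,v=pix(c,[.4155,.2487,.02]); u,v=int(u),int(v); save(c,n+'11.png',(u-25,v-25,u+25,v+25),12)
E
```

```text
t 16.28 tcp [0.4158 0.249  0.0228] phi deg 44.8 tilt 0.017 F [-1.3  0.1  0.9] w mm 61.0 q [ 0.49  0.17  2.21 -0.    0.75  1.28]
turn about tool z -0.003 rad
 after turn: tool shift [-0.0004  0.      0.0008]
 now: tool shift [-0.0004  0.      0.0008]
```

View pics/scene11.png

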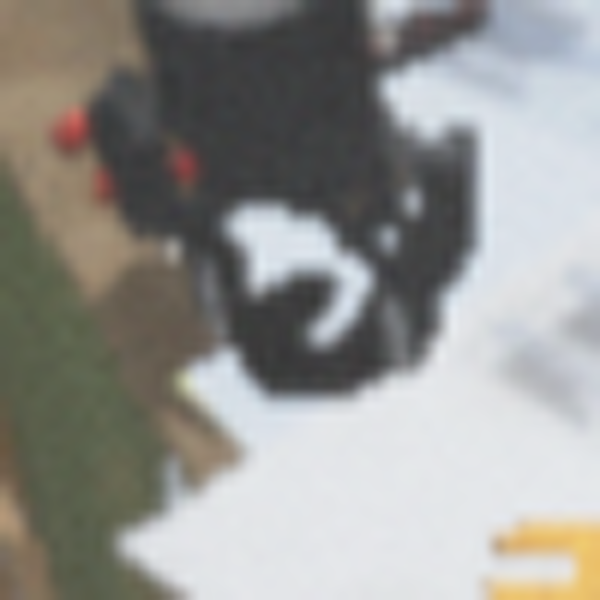

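Emit:
servo_tool:
  moves:
    - [255, [0, 0, -0.01], 0]
    - [255, [0, 0, -0.02], 0]
    - [255, [0, 0, -0.025], 0]
    - [255, [0, 0, -0.03], 0]
    - [255, [0, 0, -0.03], 0]
    - [255, [0, 0, -0.025], 0]
    - [255, [0, 0, -0.02], 0]
    - [255, [0, 0, -0.01], 0]

```text
time: 17.0
tool_pos: [0.4065, 0.2442, 0.1953]
tcp_rot: [2.902, 1.196, -0.003]
wrist_force: [-0.0, 1.4, -1.6]
width: 0.72
```

```bash
python3 go.py .45 -.2 .21 45;  python3 - <<'E'
from h import *
for n in('scene',):
    c=snap(n); u,v=pix(c,[.4155,.2487,.18]); u,v=int(u),int(v); save(c,n+'12.png',(u-30,v-30,u+30,v+30),10)
E
```

```text
t 17.00 tcp [0.4065 0.2442 0.1953] phi deg 44.8 tilt 0.003 F [-0.   1.4 -1.6] w mm 61.2 q [ 0.49 -0.07  2.09 -0.    1.13  1.28]
turn about tool z -0.003 rad
 after turn: tool shift [-0.2833  0.3449 -0.0147]
 now: tool shift [-0.2822  0.3459 -0.0133]
```

View pics/scene12.png

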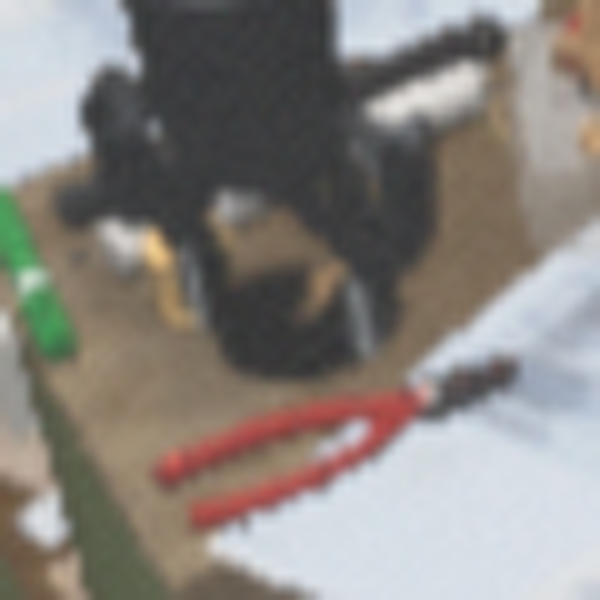

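Emit:
servo_tool:
  moves:
    - [255, [-0.009, 0.011, -0.002], 0]
    - [255, [-0.014, 0.017, -0.002], 0]
    - [255, [-0.018, 0.022, -0.002], 0]
    - [255, [-0.02, 0.024, -0.002], 0]
    - [255, [-0.02, 0.024, -0.002], 0]
    - [255, [-0.02, 0.024, -0.002], 0]
    - [255, [-0.02, 0.024, -0.002], 0]
    - [255, [-0.02, 0.024, -0.002], 0]

```text
time: 17.72
tool_pos: [0.4227, 0.0213, 0.2058]
tcp_rot: [-2.894, -1.213, 0.011]
wrist_force: [0.8, 0.8, -2.4]
width: 0.721
```

```bash
python3 go.py .45 -.2 .21 45
```

```text
t 17.72 tcp [0.4227 0.0213 0.2058] phi deg 45.5 tilt 0.008 F [ 0.8  0.8 -2.4] w mm 61.3 q [-0.01 -0.18  2.16 -0.    1.17  0.77]
turn about tool z 0.009 rad
 after turn: tool shift [-0.1371  0.1758 -0.0042]
 now: tool shift [-0.1386  0.1746 -0.0044]
```

Emit:
servo_tool:
  moves:
    - [255, [-0.02, 0.025, -0.001], 0]
    - [255, [-0.02, 0.025, -0.001], 0]
    - [255, [-0.02, 0.025, -0.001], 0]
    - [255, [-0.02, 0.025, -0.001], 0]
    - [255, [-0.016, 0.021, 0], 0]
    - [255, [-0.011, 0.014, 0], 0]
    - [255, [-0.006, 0.008, 0], 0]
    - [255, [0, 0, 0], 0]

```text
time: 18.38
tool_pos: [0.4375, -0.1727, 0.198]
tcp_rot: [-2.89, -1.2, 0.032]
wrist_force: [0.5, -0.6, -2.9]
width: 0.723
```

Emit:
servo_tool:
  moves:
    - [255, [0.005, 0, 0.004], 0]
    - [255, [0.008, 0, 0.006], 0]
    - [255, [0.01, 0, 0.006], 0]
    - [255, [0.01, 0, 0.006], 0]
    - [255, [0.008, 0, 0.004], 0]
    - [255, [0.004, 0, 0.003], 0]
    - [255, [0, 0, 0], 0]
    - [255, [0, 0, 0], 0]

```text
time: 19.05
tool_pos: [0.4697, -0.1297, 0.1611]
tcp_rot: [-2.879, -1.206, 0.039]
wrist_force: [-0.3, 0.6, -2.3]
width: 0.716
```

```bash
python3 go.py .5185 -.1943 .156 45; python3 - <<'E'
from h import *
for n in('scene','top'):
    c=snap(n); u,v=pix(c,[.54,-.17,.14]); u,v=int(u),int(v); save(c,n+'13.png',(u-30,v-30,u+30,v+30),7)
a=cv2.imread('pics/scene13.png');b=cv2.imread('pics/top13.png');cv2.imwrite('pics/b13.png',cv2.hconcat([a,b]))
E
```

```text
t 19.05 tcp [ 0.4697 -0.1297  0.1611] phi deg 45.5 tilt 0.032 F [-0.3  0.6 -2.3] w mm 60.9 q [-0.32  0.01  2.08 -0.    1.09  0.46]
turn about tool z 0.008 rad
 after turn: tool shift [-0.0112  0.0802  0.0051]
 now: tool shift [-0.0118  0.0802  0.0031]
```

View pics/b13.png

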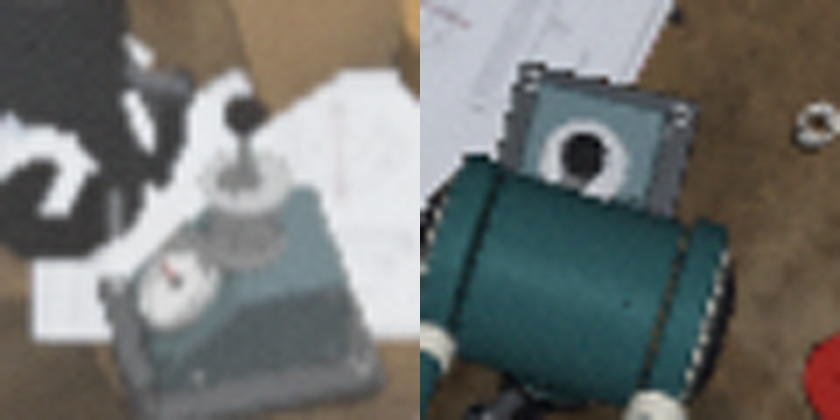

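Emit:
servo_tool:
  moves:
    - [255, [-0.006, 0.007, 0], 0]
    - [255, [-0.006, 0.012, 0], 0]
    - [255, [0, 0.014, 0], 0]
    - [255, [0, 0.015, 0], 0]
    - [255, [0, 0.014, 0], 0]
    - [255, [0, 0.01, 0], 0]
    - [255, [0, 0.005, 0], 0]
    - [255, [0, 0, 0], 0]

```text
time: 19.82
tool_pos: [0.5214, -0.2055, 0.162]
tcp_rot: [-2.89, -1.199, 0.032]
wrist_force: [-0.4, 1.2, -1.3]
width: 0.723
```

```bash
python3 go.py .5185 -.1943 .156 45; cat > disc.py <<'E'
import sys
from h import *
from go import pose
h=float(sys.argv[1]); T=np.array([float(a) for a in sys.argv[2:5]])
s,R=pose(); d=s['tool_pos']+R@[0,0,h]; print('toolz',R[:,2].round(3),'disc mid',d.round(4),'to target, tool',(R.T@(T-d)).round(4),'F',s['wrist_force'].round(1))
E
python3 disc.py .0168 .5715 -.1413 .1315
```

```text
t 19.82 tcp [ 0.5214 -0.2055  0.162 ] phi deg 45.1 tilt 0.024 F [-0.4  1.2 -1.3] w mm 61.4 q [-0.42  0.14  1.93 -0.01  1.09  0.37]
turn about tool z 0.001 rad
 after turn: tool shift [ 0.0058 -0.01    0.006 ]
 now: tool shift [ 0.0059 -0.0098  0.0061]
toolz [-0.023  0.004 -1.   ] disc mid [ 0.521  -0.2054  0.1452] to target, tool [ 0.0812 -0.0093  0.0127] F [-0.4  1.2 -1.3]
```

Emit:
servo_tool:
  moves:
    - [255, [0.003, -0.003, 0.001], 0]
    - [255, [0.003, -0.004, 0.001], 0]
    - [255, [0, -0.002, 0], 0]
    - [255, [0, 0, 0], 0]
    - [255, [0, 0, 0], 0]
    - [255, [0, 0, 0], 0]
    - [255, [0, 0, 0], 0]
    - [255, [0, 0, 0], 0]

```text
time: 20.48
tool_pos: [0.5169, -0.1919, 0.1593]
tcp_rot: [-2.887, -1.199, 0.034]
wrist_force: [-0.3, 0.1, -3.3]
width: 0.723
```

```bash
python3 disc.py .0168 .5715 -.1413 .1315; python3 - <<'E'
from h import *
for n in('scene','top'):
    c=snap(n); u,v=pix(c,[.54,-.17,.14]); u,v=int(u),int(v); save(c,n+'14.png',(u-30,v-30,u+30,v+30),7)
a=cv2.imread('pics/scene14.png');b=cv2.imread('pics/top14.png');cv2.imwrite('pics/b14.png',cv2.hconcat([a,b]))
E
```

```text
toolz [-0.026  0.006 -1.   ] disc mid [ 0.5164 -0.1918  0.1425] to target, tool [0.0748 0.0036 0.0098] F [-0.3  0.1 -3.3]
```

View pics/b14.png

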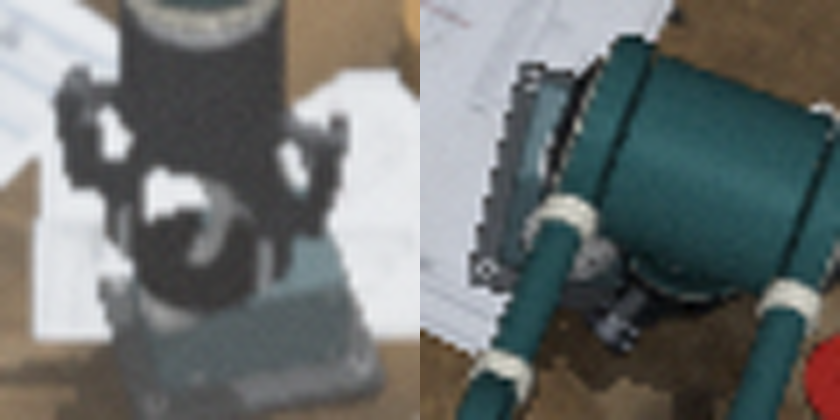

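Emit:
servo_tool:
  moves:
    - [255, [0, 0.003, 0], 0]
    - [255, [0.003, 0, 0], 0]
    - [255, [0.005, 0, 0], 0]
    - [255, [0.006, 0, 0], 0]
    - [255, [0.006, 0, 0], 0]
    - [255, [0.005, 0, 0], 0]
    - [255, [0.003, 0, 0], 0]
    - [255, [0, 0, 0], 0]

```text
time: 21.25
tool_pos: [0.5421, -0.1725, 0.1589]
tcp_rot: [-2.888, -1.199, 0.033]
wrist_force: [-0.1, -0.2, -2.7]
width: 0.718
```

```bash
python3 disc.py .0168 .5715 -.1413 .1315; python3 - <<'E'
from h import *
for n in('scene',):
    c=snap(n); u,v=pix(c,[.55,-.16,.14]); u,v=int(u),int(v); save(c,n+'15.png',(u-22,v-22,u+22,v+22),14)
E
```

```text
toolz [-0.025  0.006 -1.   ] disc mid [ 0.5416 -0.1724  0.1421] to target, tool [ 0.0433 -0.0006  0.01  ] F [-0.1 -0.2 -2.7]
```

View pics/scene15.png

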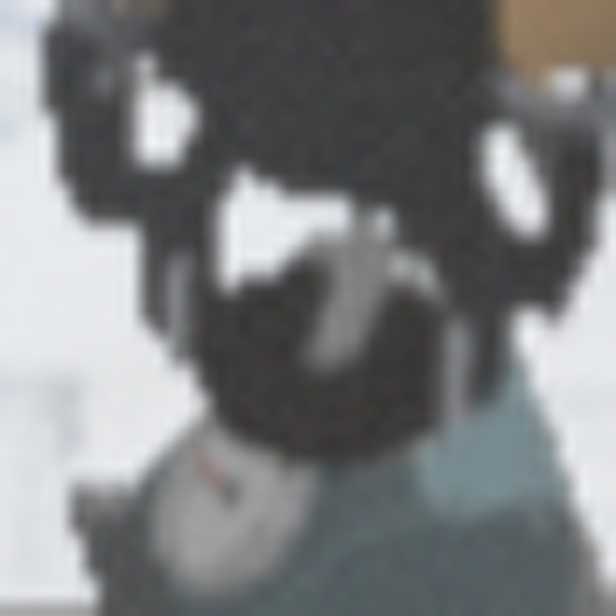

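Emit:
servo_tool:
  moves:
    - [255, [0.004, 0, 0], 0]
    - [255, [0.005, 0, 0], 0]
    - [255, [0.006, 0, 0], 0]
    - [255, [0.005, 0, 0], 0]
    - [255, [0.004, 0, 0], 0]
    - [255, [0.002, 0, 0], 0]
    - [255, [0, 0, 0], 0]
    - [255, [0, 0, 0], 0]

```text
time: 21.97
tool_pos: [0.5621, -0.152, 0.1583]
tcp_rot: [-2.887, -1.199, 0.034]
wrist_force: [0.4, -0.0, -2.9]
width: 0.719
```

```bash
python3 disc.py .0168 .5715 -.1413 .1315; python3 - <<'E'
from h import *
for n in('scene',):
    c=snap(n); u,v=pix(c,[.56,-.15,.14]); u,v=int(u),int(v); save(c,n+'16.png',(u-22,v-22,u+22,v+22),12)
E
```

```text
toolz [-0.026  0.006 -1.   ] disc mid [ 0.5617 -0.1519  0.1415] to target, tool [ 0.0146 -0.0003  0.0098] F [ 0.4 -0.  -2.9]
```

View pics/scene16.png

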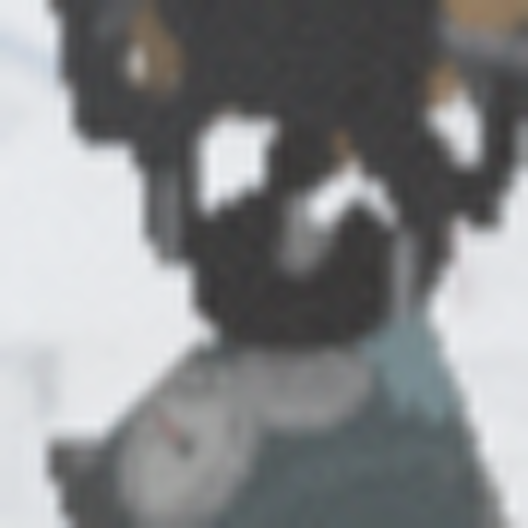

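Slot is running round the stem with no side force; finish the slide.

Emit:
servo_tool:
  moves:
    - [255, [0.003, 0, 0], 0]
    - [255, [0.004, 0, 0], 0]
    - [255, [0.004, 0, 0], 0]
    - [255, [0.002, 0, 0.001], 0]
    - [255, [0, 0, 0.002], 0]
    - [255, [0, 0, 0.002], 0]
    - [255, [0, 0, 0], 0]
    - [255, [0, 0, 0], 0]

```text
time: 22.68
tool_pos: [0.5717, -0.1422, 0.1524]
tcp_rot: [-2.888, -1.198, 0.034]
wrist_force: [0.4, 0.5, -1.9]
width: 0.719
```

```bash
python3 disc.py .0168 .5715 -.1413 .1315
```

```text
toolz [-0.026  0.006 -1.   ] disc mid [ 0.5712 -0.1421  0.1356] to target, tool [ 0.0008 -0.0003  0.0041] F [ 0.4  0.5 -1.9]
```

Emit:
servo_tool:
  moves:
    - [255, [0, 0, 0.001], 0]
    - [255, [0, 0, 0.001], 0]
    - [255, [0, 0, 0.001], 0]
    - [255, [0, 0, 0.001], 0]
    - [255, [0, 0, 0.001], 0]
    - [255, [0, 0, 0], 0]
    - [255, [0, 0, 0], 0]
    - [255, [0, 0, 0], 0]

```text
time: 23.35
tool_pos: [0.5719, -0.1425, 0.148]
tcp_rot: [-2.889, -1.197, 0.032]
wrist_force: [-1.0, 0.3, -1.9]
width: 0.719
```

```bash
python3 disc.py .0168 .5715 -.1413 .1315
```

```text
toolz [-0.025  0.006 -1.   ] disc mid [ 0.5715 -0.1424  0.1312] to target, tool [ 0.0007 -0.0008 -0.0003] F [-1.   0.3 -1.9]
```

Emit:
servo_tool:
  moves:
    - [255, [0, 0, 0.001], 0]
    - [255, [0, 0, 0.001], 0]
    - [255, [0, 0, 0.001], 0]
    - [255, [0, 0, 0], 0]
    - [255, [0, 0, 0], 0]
    - [255, [0, 0, 0], 0]
    - [255, [0, 0, 0], 0]
    - [255, [0, 0, 0], 0]

```text
time: 24.02
tool_pos: [0.5723, -0.1425, 0.146]
tcp_rot: [-2.889, -1.198, 0.031]
wrist_force: [-1.5, 1.3, 0.1]
width: 0.721
```

```bash
python3 disc.py .0168 .5715 -.1413 .1285
```

```text
toolz [-0.023  0.005 -1.   ] disc mid [ 0.5719 -0.1424  0.1292] to target, tool [ 0.0005 -0.0011  0.0007] F [-1.5  1.3  0.1]
```

Emit:
servo_tool:
  moves:
    - [50, [0, 0, 0], 0]
    - [30, [0, 0, 0], 0]
    - [10, [0, 0, 0], 0]
    - [0, [0, 0, 0], 0]
    - [0, [0, 0, -0.01], 0]
    - [0, [0, 0, -0.02], 0]
    - [0, [0, 0, -0.025], 0]
    - [0, [0, 0, -0.025], 0]

```text
time: 24.68
tool_pos: [0.5703, -0.1421, 0.2228]
tcp_rot: [-2.882, -1.195, 0.046]
wrist_force: [0.4, 0.8, 0.3]
width: 0.999
```

Emit:
servo_tool:
  moves:
    - [0, [0, 0, -0.02], 0]
    - [0, [-0.02, 0, -0.01], 0]
    - [0, [-0.03, 0.01, 0], 0]
    - [0, [-0.03, 0.02, 0], 0]
    - [0, [-0.02, 0.025, 0], 0]
    - [0, [-0.01, 0.02, 0], 0]
    - [0, [0, 0.01, 0], 0]
    - [0, [0, 0, 0], 0]

```text
time: 25.35
tool_pos: [0.5591, -0.2862, 0.2733]
tcp_rot: [-2.896, -1.207, 0.018]
wrist_force: [0.7, 0.3, -0.1]
width: 0.994
```

```bash
python3 go.py .4548 -.291 .15 -40; python3 - <<'E'
from h import *
for n in('scene','top'):
    c=snap(n); u,v=pix(c,[.5715,-.1413,.15]); u,v=int(u),int(v); save(c,n+'17.png',(u-25,v-25,u+25,v+25),8)
    P=cloud(c)
    for z0,z1,l in((.128,.145,'large'),(.155,.185,'knob')):
        k=(P[...,2]>z0)&(P[...,2]<z1)&(np.hypot(P[...,0]-.5705,P[...,1]+.1415)<.04); q=P[k]
        if len(q): print(n,l,len(q),q.mean(0).round(4),((q.min(0)+q.max(0))/2).round(4),np.median(q[:,2]).round(4))
a=cv2.imread('pics/scene17.png');b=cv2.imread('pics/top17.png');cv2.imwrite('pics/b17.png',cv2.hconcat([a,b]))
E
```

```text
t 25.35 tcp [ 0.5591 -0.2862  0.2733] phi deg 45.2 tilt 0.012 F [ 0.7  0.3 -0.1] w mm 84.5 q [-0.51  0.17  1.68 -0.01  1.3   0.27]
turn about tool z 1.488 rad
 after turn: tool shift [-0.0769  0.0707  0.1233]
 now: tool shift [-0.0757 -0.0698  0.1246]
scene large 161 [ 0.568  -0.1492  0.1354] [ 0.5736 -0.1427  0.1357] 0.1356
scene knob 28 [ 0.569  -0.1427  0.1718] [ 0.5694 -0.1418  0.1696] 0.1726
top large 175 [ 0.5714 -0.1447  0.1355] [ 0.5742 -0.1414  0.136 ] 0.1357
top knob 32 [ 0.5715 -0.1407  0.1715] [ 0.5727 -0.1413  0.171 ] 0.1713
```

View pics/b17.png

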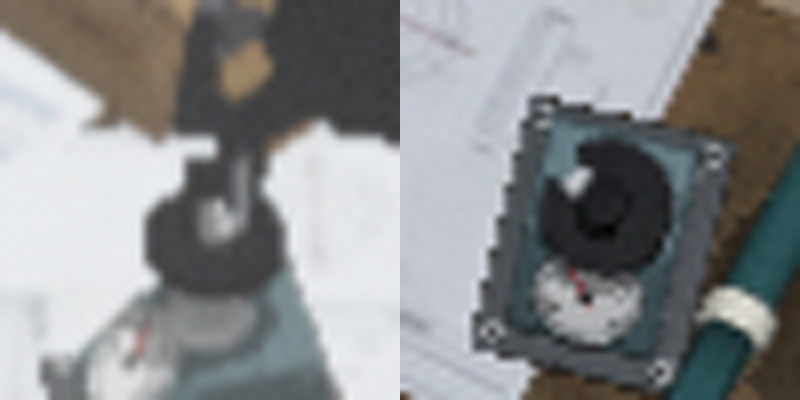

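Emit:
servo_tool:
  moves:
    - [0, [0, 0, 0.003], 0.12]
    - [0, [0, 0, 0.005], 0.12]
    - [0, [0, 0, 0.005], 0.12]
    - [0, [0, 0, 0.005], 0.12]
    - [0, [0, 0, 0.005], 0.12]
    - [0, [0, 0, 0.005], 0.12]
    - [0, [0, 0, 0.005], 0.12]
    - [0, [0, 0, 0.005], 0.12]

```text
time: 26.12
tool_pos: [0.5577, -0.2695, 0.2344]
tcp_rot: [-3.121, 0.313, 0.027]
wrist_force: [-0.2, 0.2, -0.2]
width: 0.999
```

Emit:
servo_tool:
  moves:
    - [0, [0, 0, 0.005], 0.12]
    - [0, [0, 0, 0.005], 0.12]
    - [0, [0, 0, 0.005], 0.12]
    - [0, [0, 0, 0.005], 0.11]
    - [0, [0, 0, 0], 0.06]
    - [0, [0, 0, 0], 0]
    - [0, [0, 0, 0], 0]
    - [0, [0, 0, 0], 0]

```text
time: 26.78
tool_pos: [0.555, -0.253, 0.2108]
tcp_rot: [-2.922, 1.14, 0.045]
wrist_force: [-0.1, -0.2, -1.1]
width: 1.003
```

```bash
python3 go.py .4548 -.291 .1 -40; python3 - <<'E'
from w import *
c=snap('top'); s=snap('scene')
weight(c,'red',(280,214,300,236),.010); slot(c,np.array([.4548,-.291]),.028,.01)
u,v=pix(s,[.4548,-.291,.01]); u,v=int(u),int(v); save(s,'s18.png',(u-25,v-25,u+25,v+25),8)
cen,_=weight(s,'red',(u-11,v-10,u+11,v+10),.010);slot(s,np.array([.4548,-.291]),.028,.01)
slot(c,np.array([.572,-.1415]),.032,.1345)
E
```

```text
t 26.78 tcp [ 0.555  -0.253   0.2108] phi deg -42.6 tilt 0.029 F [-0.1 -0.2 -1.1] w mm 85.2 q [-0.47  0.19  1.78  0.    1.2   1.84]
turn about tool z -0.046 rad
 after turn: tool shift [-0.0523  0.0935  0.1108]
 now: tool shift [-0.0447  0.0952  0.1127]
red npx 54 area mm2 879 centre [ 461.4 -284.5] D~ 51.4 ell [ 462.9 -280. ] [28.  47.2] slot deg -104.6 off 6.8
slot -69.0 width deg 40
red npx 145 area mm2 2187 centre [ 453.7 -292.6] D~ 62.2 ell [ 454.6 -292.8] [51.5 58. ] slot deg -47.1 off 1.8
slot -47.2 width deg 32
slot 42.0 width deg 34
```

View pics/s18.png

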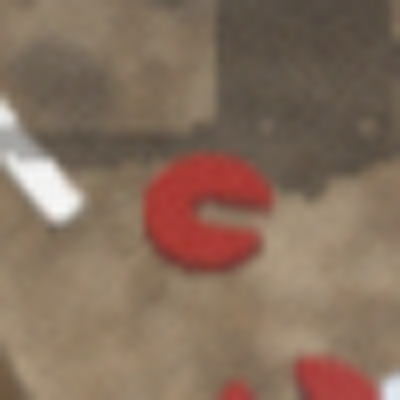

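Emit:
servo_tool:
  moves:
    - [0, [-0.005, 0.011, 0.008], 0.02]
    - [0, [-0.008, 0.017, 0.015], 0]
    - [0, [-0.009, 0.019, 0.018], 0]
    - [0, [-0.009, 0.019, 0.018], 0]
    - [0, [-0.007, 0.015, 0.018], 0]
    - [0, [-0.004, 0.009, 0.014], 0]
    - [0, [-0.001, 0.003, 0.008], 0]
    - [0, [0, 0, 0], 0]

```text
time: 27.55
tool_pos: [0.4582, -0.2919, 0.1144]
tcp_rot: [-2.916, 1.159, 0.027]
wrist_force: [-0.5, 1.1, 0.2]
width: 1.002
```

Emit:
servo_tool:
  moves:
    - [35, [0, 0, 0], 0]
    - [35, [0, 0, 0], 0]
    - [35, [0, 0, 0], 0]
    - [35, [0, 0, 0], 0]
    - [35, [0, 0, 0], 0]
    - [35, [0, 0, 0], 0]
    - [35, [0, 0, 0], 0]
    - [35, [0, 0, 0], 0]

```text
time: 28.22
tool_pos: [0.4647, -0.2932, 0.1199]
tcp_rot: [-2.919, 1.155, 0.012]
wrist_force: [0.0, -0.1, 0.5]
width: 0.865
```

```bash
python3 go.py .4545 -.2915 .04 -44; python3 disc.py .03 .4545 -.2915 .01
```

```text
t 28.22 tcp [ 0.4647 -0.2932  0.1199] phi deg -43.2 tilt 0.008 F [ 0.  -0.1  0.5] w mm 73.5 q [-0.61  0.16  2.    0.    0.99  1.72]
turn about tool z 0.014 rad
 after turn: tool shift [-0.0085  0.0059  0.0799]
 now: tool shift [-0.0079  0.0057  0.08  ]
toolz [-0.006  0.005 -1.   ] disc mid [ 0.4645 -0.293   0.0899] to target, tool [-0.0077  0.0057  0.08  ] F [ 0.  -0.1  0.5]
```

Emit:
servo_tool:
  moves:
    - [35, [-0.004, 0.003, 0.006], 0.01]
    - [35, [-0.004, 0.003, 0.01], 0]
    - [35, [0, 0, 0.014], 0]
    - [35, [0, 0, 0.014], 0]
    - [35, [0, 0, 0.014], 0]
    - [35, [0, 0, 0.009], 0]
    - [35, [0, 0, 0.004], 0]
    - [35, [0, 0, 0], 0]

```text
time: 28.88
tool_pos: [0.4499, -0.2904, 0.0422]
tcp_rot: [-2.912, 1.172, 0.016]
wrist_force: [0.3, -0.0, 0.2]
width: 0.869
```

```bash
python3 go.py .4545 -.2915 .025 -44;python3 - <<'E'
from h import *
s=snap('scene')
u,v=pix(s,[.4548,-.291,.01]); u,v=int(u),int(v); save(s,'s19.png',(u-25,v-25,u+25,v+25),10)
E
```

```text
t 28.88 tcp [ 0.4499 -0.2904  0.0422] phi deg -43.9 tilt 0.010 F [ 0.3 -0.   0.2] w mm 73.9 q [-0.62  0.24  2.07  0.    0.84  1.72]
turn about tool z 0.003 rad
 after turn: tool shift [ 0.0041 -0.0024  0.0172]
 now: tool shift [ 0.0043 -0.0024  0.0172]
```

View pics/s19.png

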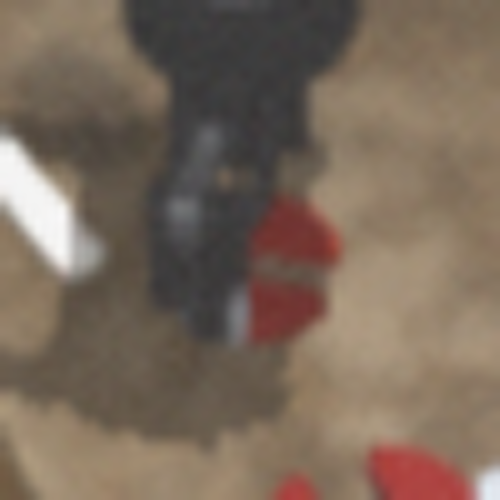

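Emit:
servo_tool:
  moves:
    - [40, [0.004, -0.002, 0.003], 0]
    - [40, [0, 0, 0.005], 0]
    - [40, [0, 0, 0.004], 0]
    - [40, [0, 0, 0.002], 0]
    - [40, [0, 0, 0], 0]
    - [40, [0, 0, 0], 0]
    - [40, [0, 0, 0], 0]
    - [40, [0, 0, 0], 0]

```text
time: 29.6
tool_pos: [0.4571, -0.2935, 0.03]
tcp_rot: [-2.913, 1.173, 0.006]
wrist_force: [-0.2, 0.4, -0.1]
width: 0.848
```

```bash
python3 go.py .4545 -.2915 .0235 -44
```

```text
t 29.60 tcp [ 0.4571 -0.2935  0.03  ] phi deg -43.8 tilt 0.004 F [-0.2  0.4 -0.1] w mm 72.1 q [-0.62  0.27  2.07  0.    0.81  1.72]
turn about tool z 0.003 rad
 after turn: tool shift [-0.0032  0.0004  0.0065]
 now: tool shift [-0.0032  0.0004  0.0065]
```

Emit:
servo_tool:
  moves:
    - [40, [-0.002, 0, 0.003], 0]
    - [40, [0, 0, 0.002], 0]
    - [40, [0, 0, 0.001], 0]
    - [40, [0, 0, 0], 0]
    - [40, [0, 0, 0], 0]
    - [40, [0, 0, 0], 0]
    - [40, [0, 0, 0], 0]
    - [40, [0, 0, 0], 0]

```text
time: 30.27
tool_pos: [0.4556, -0.292, 0.0238]
tcp_rot: [-2.914, 1.173, 0.005]
wrist_force: [-0.7, 0.4, 0.1]
width: 0.84
```

```bash
python3 go.py .4545 -.2915 .0235 -44
```

```text
t 30.27 tcp [ 0.4556 -0.292   0.0238] phi deg -43.8 tilt 0.003 F [-0.7  0.4  0.1] w mm 71.4 q [-0.62  0.27  2.07  0.    0.8   1.72]
turn about tool z 0.003 rad
 after turn: tool shift [-0.0012  0.0004  0.0003]
 now: tool shift [-0.0012  0.0004  0.0003]
```

Emit:
servo_tool:
  moves:
    - [80, [-0.001, 0, 0], 0]
    - [150, [0, 0, 0], 0]
    - [255, [0, 0, 0], 0]
    - [255, [0, 0, 0], 0]
    - [255, [0, 0, 0], 0]
    - [255, [0, 0, 0], 0]
    - [255, [0, 0, 0], 0]
    - [255, [0, 0, 0], 0]
  newtons: 50

```text
time: 30.93
tool_pos: [0.455, -0.2913, 0.0245]
tcp_rot: [-2.914, 1.173, 0.005]
wrist_force: [0.2, -0.2, 0.1]
width: 0.622
```

```bash
python3 go.py .47 -.06 .2 -46;python3 - <<'E'
from h import *
s=snap('scene')
u,v=pix(s,[.4548,-.291,.01]); u,v=int(u),int(v); save(s,'s20.png',(u-25,v-25,u+25,v+25),10)
E
```

```text
t 30.93 tcp [ 0.455  -0.2913  0.0245] phi deg -43.8 tilt 0.003 F [ 0.2 -0.2  0.1] w mm 52.9 q [-0.62  0.27  2.07  0.    0.8   1.72]
turn about tool z 0.038 rad
 after turn: tool shift [-0.156  -0.1715 -0.1755]
 now: tool shift [-0.15   -0.1772 -0.175 ]
```

View pics/s20.png

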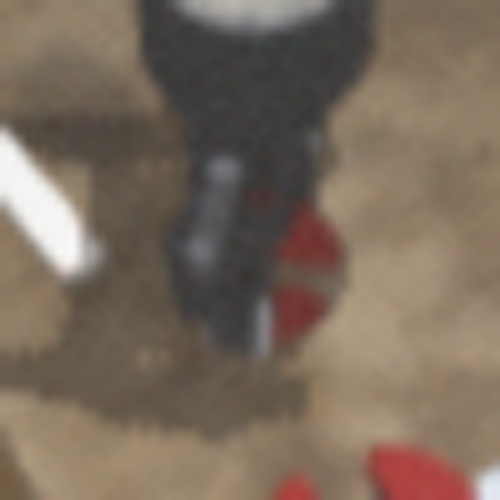

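Emit:
servo_tool:
  moves:
    - [255, [0, 0, -0.01], 0]
    - [255, [0, 0, -0.02], 0]
    - [255, [0, 0, -0.025], 0]
    - [255, [0, 0, -0.03], 0]
    - [255, [0, 0, -0.03], 0]
    - [255, [0, 0, -0.025], 0]
    - [255, [0, 0, -0.02], 0]
    - [255, [0, 0, -0.01], 0]

```text
time: 31.65
tool_pos: [0.4504, -0.2882, 0.1984]
tcp_rot: [-2.91, 1.171, 0.029]
wrist_force: [0.1, -0.4, -1.9]
width: 0.626
```

```bash
python3 go.py .44 -.08 .2 -44;python3 - <<'E'
from h import *
s=snap('scene')
u,v=pix(s,[.4548,-.291,.18]); u,v=int(u),int(v); save(s,'s21.png',(u-25,v-25,u+25,v+25),10)
E
```

```text
t 31.65 tcp [ 0.4504 -0.2882  0.1984] phi deg -43.9 tilt 0.019 F [ 0.1 -0.4 -1.9] w mm 53.2 q [-0.62  0.06  1.95  0.    1.15  1.72]
turn about tool z 0.003 rad
 after turn: tool shift [-0.1521 -0.1425 -0.0016]
 now: tool shift [-0.1517 -0.1429  0.0009]
```

View pics/s21.png

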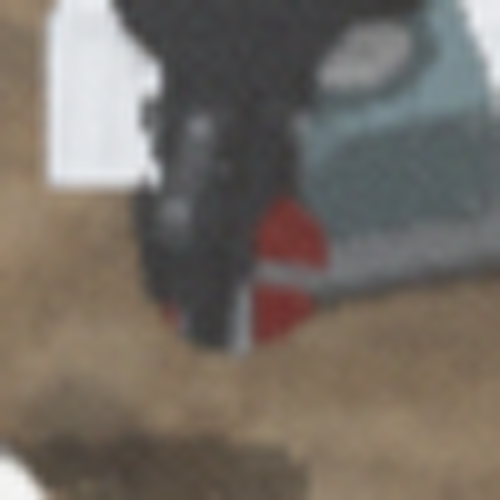

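Emit:
servo_tool:
  moves:
    - [255, [-0.01, -0.01, -0.001], 0]
    - [255, [-0.018, -0.017, -0.001], 0]
    - [255, [-0.024, -0.022, -0.001], 0]
    - [255, [-0.025, -0.024, -0.001], 0]
    - [255, [-0.025, -0.024, -0.001], 0]
    - [255, [-0.023, -0.022, -0.001], 0]
    - [255, [-0.016, -0.015, 0], 0]
    - [255, [-0.008, -0.008, 0], 0]

```text
time: 32.37
tool_pos: [0.435, -0.0724, 0.1989]
tcp_rot: [-2.905, 1.184, 0.047]
wrist_force: [-0.2, 0.6, -1.9]
width: 0.624
```

Emit:
servo_tool:
  moves:
    - [255, [0, 0, 0], 0]
    - [255, [0, 0, 0], 0]
    - [255, [0, 0, 0], 0]
    - [255, [0, 0, 0], 0]
    - [255, [0, 0, 0], 0]
    - [255, [0, 0, 0], 0]
    - [255, [0, 0, 0], 0]
    - [255, [0, 0, 0], 0]

```text
time: 33.03
tool_pos: [0.4302, -0.0705, 0.1928]
tcp_rot: [-2.907, 1.183, 0.064]
wrist_force: [0.2, -0.2, -2.5]
width: 0.623
```

```bash
python3 go.py .521 -.093 .17 -44
```

```text
t 33.03 tcp [ 0.4302 -0.0705  0.1928] phi deg -44.3 tilt 0.041 F [ 0.2 -0.2 -2.5] w mm 53.0 q [-0.23 -0.12  2.14  0.01  1.17  2.11]
turn about tool z -0.005 rad
 after turn: tool shift [ 0.081  -0.0469  0.0228]
 now: tool shift [ 0.0816 -0.0476  0.019 ]
```

Emit:
servo_tool:
  moves:
    - [255, [0.007, -0.007, 0.002], 0]
    - [255, [0.012, -0.01, 0.004], 0]
    - [255, [0.014, -0.01, 0.004], 0]
    - [255, [0.014, -0.009, 0.004], 0]
    - [255, [0.013, -0.005, 0.003], 0]
    - [255, [0.008, 0, 0.002], 0]
    - [255, [0.003, 0, 0], 0]
    - [255, [0, 0, 0], 0]

```text
time: 33.7
tool_pos: [0.5172, -0.0935, 0.1694]
tcp_rot: [-2.904, 1.188, 0.057]
wrist_force: [-0.7, -0.4, -1.7]
width: 0.624
```

```bash
python3 go.py .521 -.093 .167 -44;python3 disc.py .0195 .5715 -.1413 .1394; python3 - <<'E'
from h import *
s=snap('scene')
u,v=pix(s,[.54,-.11,.15]); u,v=int(u),int(v); save(s,'s22.png',(u-30,v-30,u+30,v+30),10)
E
```

```text
t 33.70 tcp [ 0.5172 -0.0935  0.1694] phi deg -44.5 tilt 0.036 F [-0.7 -0.4 -1.7] w mm 53.0 q [-0.23  0.08  1.99  0.01  1.11  2.11]
turn about tool z -0.009 rad
 after turn: tool shift [ 0.0023 -0.003   0.0024]
 now: tool shift [ 0.0024 -0.003   0.0022]
toolz [-0.032  0.017 -0.999] disc mid [ 0.5166 -0.0932  0.1499] to target, tool [ 0.0732 -0.0042  0.0079] F [-0.7 -0.4 -1.7]
```

View pics/s22.png

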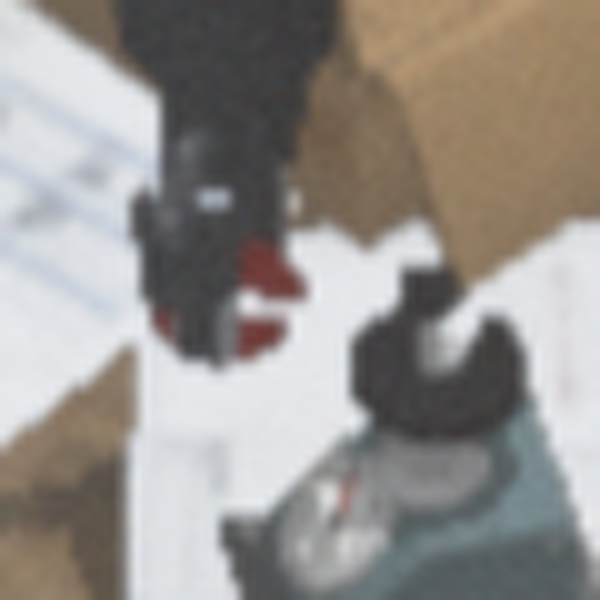

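Emit:
servo_tool:
  moves:
    - [255, [0, -0.003, 0], 0]
    - [255, [0.004, -0.001, 0], 0]
    - [255, [0.006, 0, 0], 0]
    - [255, [0.007, 0, 0], 0]
    - [255, [0.007, 0, 0], 0]
    - [255, [0.005, 0, 0], 0]
    - [255, [0.003, 0, 0], 0]
    - [255, [0, 0, 0], 0]

```text
time: 34.42
tool_pos: [0.5436, -0.1146, 0.1693]
tcp_rot: [-2.904, 1.188, 0.055]
wrist_force: [-0.6, -0.5, -1.6]
width: 0.625
```

```bash
python3 disc.py .0195 .5715 -.1413 .1394; python3 - <<'E'
from h import *
s=snap('scene')
u,v=pix(s,[.55,-.12,.15]); u,v=int(u),int(v); save(s,'s23.png',(u-22,v-22,u+22,v+22),13)
E
```

```text
toolz [-0.031  0.017 -0.999] disc mid [ 0.543  -0.1143  0.1498] to target, tool [ 0.0396 -0.0008  0.0091] F [-0.6 -0.5 -1.6]
```

View pics/s23.png

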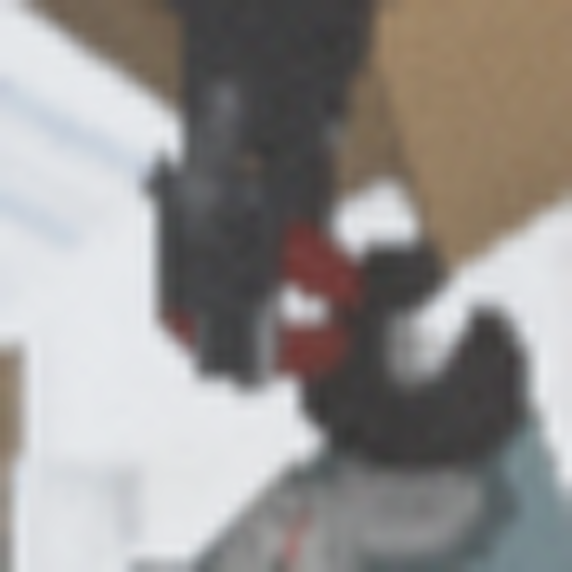

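Emit:
servo_tool:
  moves:
    - [255, [0.004, 0, 0.001], 0]
    - [255, [0.005, -0.0005, 0.001], 0]
    - [255, [0.006, 0, 0], 0]
    - [255, [0.005, 0, 0], 0]
    - [255, [0.003, 0, 0], 0]
    - [255, [0.002, 0, 0], 0]
    - [255, [0, 0, 0], 0]
    - [255, [0, 0, 0], 0]

```text
time: 35.13
tool_pos: [0.5631, -0.1334, 0.1655]
tcp_rot: [-2.904, 1.188, 0.058]
wrist_force: [-0.3, 0.4, -1.2]
width: 0.625
```

```bash
python3 disc.py .0195 .5715 -.1413 .1394; python3 - <<'E'
from h import *
s=snap('scene')
u,v=pix(s,[.56,-.13,.15]); u,v=int(u),int(v); save(s,'s24.png',(u-22,v-22,u+22,v+22),13)
E
```

```text
toolz [-0.033  0.017 -0.999] disc mid [ 0.5624 -0.1331  0.146 ] to target, tool [ 0.0125 -0.0006  0.0061] F [-0.3  0.4 -1.2]
```

View pics/s24.png

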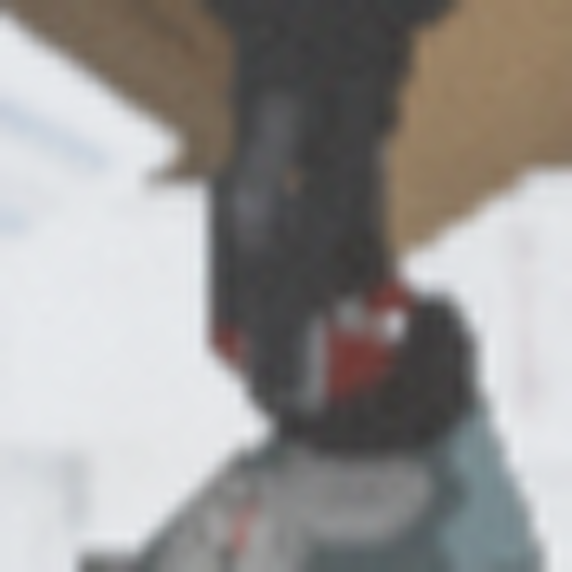

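Emit:
servo_tool:
  moves:
    - [255, [0.003, 0, 0], 0]
    - [255, [0.004, 0, 0], 0]
    - [255, [0.003, 0, 0], 0]
    - [255, [0.001, 0, 0.001], 0]
    - [255, [0, 0, 0.001], 0]
    - [255, [0, 0, 0.001], 0]
    - [255, [0, 0, 0], 0]
    - [255, [0, 0, 0], 0]

```text
time: 35.85
tool_pos: [0.5713, -0.1415, 0.1618]
tcp_rot: [-2.904, 1.187, 0.058]
wrist_force: [-0.2, -0.1, -1.4]
width: 0.623
```

```bash
python3 disc.py .0195 .5715 -.1413 .1394
```

```text
toolz [-0.033  0.017 -0.999] disc mid [ 0.5706 -0.1411  0.1423] to target, tool [ 0.0008 -0.0005  0.0028] F [-0.2 -0.1 -1.4]
```

Emit:
servo_tool:
  moves:
    - [255, [0.0005, 0, 0.001], 0]
    - [255, [0, 0, 0.001], 0]
    - [255, [0, 0, 0.001], 0]
    - [255, [0, 0, 0.001], 0]
    - [255, [0, 0, 0.001], 0]
    - [255, [0, 0, 0], 0]
    - [255, [0, 0, 0], 0]
    - [255, [0, 0, 0], 0]

```text
time: 36.52
tool_pos: [0.5718, -0.1418, 0.1577]
tcp_rot: [-2.904, 1.187, 0.056]
wrist_force: [0.3, 0.8, -0.2]
width: 0.619
```

```bash
python3 disc.py .0195 .5715 -.1413 .1375
```

```text
toolz [-0.032  0.017 -0.999] disc mid [ 0.5712 -0.1414  0.1383] to target, tool [ 0.0001 -0.0003  0.0007] F [ 0.3  0.8 -0.2]
```

Emit:
servo_tool:
  moves:
    - [255, [0, 0, 0.001], 0]
    - [255, [0, 0, 0], 0]
    - [80, [0, 0, 0], 0]
    - [50, [0, 0, 0], 0]
    - [30, [0, 0, 0], 0]
    - [20, [0, 0, 0], 0]
    - [10, [0, 0, -0.005], 0]
    - [0, [0, 0, -0.015], 0]

```text
time: 37.18
tool_pos: [0.5707, -0.1415, 0.1742]
tcp_rot: [-2.904, 1.187, 0.064]
wrist_force: [0.1, 0.5, 0.1]
width: 1.0
```

Emit:
servo_tool:
  moves:
    - [0, [0, 0, -0.025], 0]
    - [0, [0, 0, -0.025], 0]
    - [0, [0, 0, -0.025], 0]
    - [0, [-0.02, 0, -0.01], 0]
    - [0, [-0.03, 0, 0], 0]
    - [0, [-0.03, -0.01, 0], 0]
    - [0, [-0.02, -0.01, 0], 0]
    - [0, [-0.01, 0, 0], 0]

```text
time: 37.85
tool_pos: [0.511, -0.0519, 0.2741]
tcp_rot: [-2.9, 1.193, 0.048]
wrist_force: [-0.4, 0.1, 0.3]
width: 1.005
```

```bash
python3 go.py .4415 .098 .15 -33; python3 - <<'E'
from w import *
for n in('scene','top'):
    c=snap(n); u,v=pix(c,[.5715,-.1413,.15]); u,v=int(u),int(v); save(c,n+'25.png',(u-25,v-25,u+25,v+25),8)
    P=cloud(c)
    for z0,z1,l in((.138,.15,'med'),(.155,.185,'knob')):
        k=(P[...,2]>z0)&(P[...,2]<z1)&(np.hypot(P[...,0]-.5705,P[...,1]+.1415)<.04); q=P[k]
        if len(q): print(n,l,len(q),q.mean(0).round(4),((q.min(0)+q.max(0))/2).round(4),np.median(q[:,2]).round(4))
    weight(c,'red',(u-12,v-12,u+12,v+12),.1425)
a=cv2.imread('pics/scene25.png');b=cv2.imread('pics/top25.png');cv2.imwrite('pics/b25.png',cv2.hconcat([a,b]))
E
```

```text
t 37.85 tcp [ 0.511  -0.0519  0.2741] phi deg -44.7 tilt 0.031 F [-0.4  0.1  0.3] w mm 85.4 q [-0.16 -0.04  1.9   0.01  1.3   2.19]
turn about tool z -0.205 rad
 after turn: tool shift [-0.1399 -0.0879  0.1241]
 now: tool shift [-0.151  -0.0584  0.1283]
scene med 120 [ 0.5673 -0.145   0.1431] [ 0.5719 -0.143   0.1433] 0.1433
scene knob 35 [ 0.5715 -0.1425  0.1692] [ 0.5723 -0.1407  0.1656] 0.17
red npx 48 area mm2 936 centre [ 565.9 -145.7] D~ 51.4 ell [ 565.2 -145.4] [36.9 46.5] slot deg 21.9 off 7.2
top med 107 [ 0.5672 -0.1421  0.1433] [ 0.5719 -0.145   0.1441] 0.1435
top knob 33 [ 0.5713 -0.1407  0.1701] [ 0.5708 -0.1413  0.1691] 0.17
red npx 118 area mm2 1679 centre [ 570.7 -143.5] D~ 59.4 ell [ 570.8 -143.2] [52.8 53.8] slot deg -19.7 off 3.2
```

View pics/b25.png

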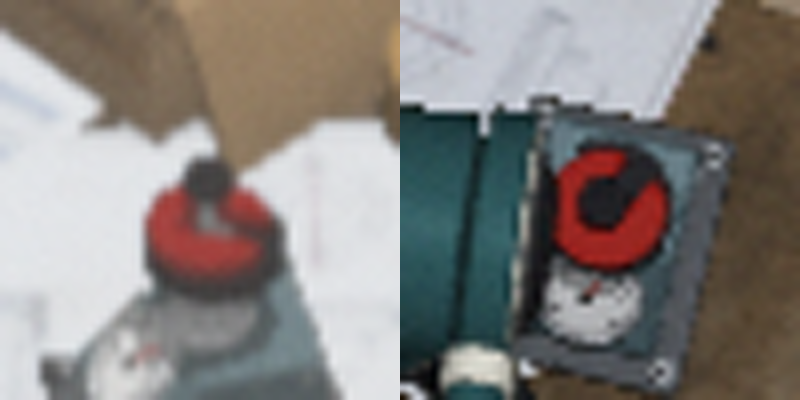

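Emit:
servo_tool:
  moves:
    - [0, [0, 0, 0], -0.12]
    - [0, [0, 0, 0], -0.12]
    - [0, [0, 0, 0], -0.12]
    - [0, [0, 0, 0], -0.12]
    - [0, [0, 0, 0], -0.12]
    - [0, [0, 0, 0], -0.12]
    - [0, [0, 0, 0], -0.12]
    - [0, [0, 0, 0], -0.12]

```text
time: 38.62
tool_pos: [0.514, -0.0609, 0.2732]
tcp_rot: [-3.111, -0.34, 0.039]
wrist_force: [-0.2, -0.3, 0.0]
width: 1.003
```

Emit:
servo_tool:
  moves:
    - [0, [0, 0, 0], -0.12]
    - [0, [0, 0, 0], -0.12]
    - [0, [0, 0, 0], -0.12]
    - [0, [0, 0, 0], -0.12]
    - [0, [0, 0, 0], -0.12]
    - [0, [0, 0, 0], -0.12]
    - [0, [0, 0, 0], -0.12]
    - [0, [0, 0, 0], -0.12]

```text
time: 39.28
tool_pos: [0.5178, -0.0715, 0.2709]
tcp_rot: [-2.561, -1.785, 0.034]
wrist_force: [-0.2, 0.1, 0.3]
width: 1.001
```

```bash
python3 go.py .4415 .098 .15 147; python3 - <<'E'
from w import *
c=snap('top'); s=snap('scene')
weight(c,'brass',(182,220,204,240),.008); slot(c,np.array([.4415,.098]),.025,.008)
u,v=pix(s,[.4415,.098,.008]); u,v=int(u),int(v); save(s,'s26.png',(u-18,v-18,u+18,v+18),10); print(u-18,v-18)
weight(s,'brass',(u-11,v-10,u+11,v+10),.008);slot(s,np.array([.4415,.098]),.025,.008)
u,v=pix(c,[.4415,.098,.008]); u,v=int(u),int(v); save(c,'t26.png',(u-18,v-18,u+18,v+18),10); print(u-18,v-18)
a=cv2.imread('pics/s26.png');b=cv2.imread('pics/t26.png');cv2.imwrite('pics/b26.png',cv2.hconcat([a,b]))
E
```

```text
t 39.28 tcp [ 0.5178 -0.0715  0.2709] phi deg 69.8 tilt 0.029 F [-0.2  0.1  0.3] w mm 85.1 q [-0.18 -0.02  1.89 -0.    1.3   0.17]
turn about tool z -1.348 rad
 after turn: tool shift [0.1563 0.1006 0.1209]
 now: tool shift [ 0.1334 -0.1268  0.1237]
brass npx 46 area mm2 749 centre [447.1 104. ] D~ 46.6 ell [449. 106.] [24.5 42.9] slot deg -141.1 off 4.5
slot -67.4 width deg 38
185 162
brass npx 47 area mm2 1195 centre [439.5  95.2] D~ 50.5 ell [440.3  94.7] [41.3 43.7] slot deg 137.6 off 4.5
slot 153.3 width deg 44
175 212
```

View pics/b26.png

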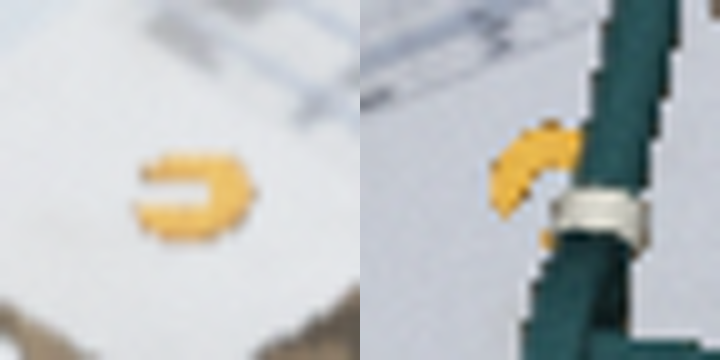

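```bash
python3 - <<'E'
from w import *
s=dict(np.load('scene.npz'))
f=lambda x,y: pt(s,185+x/10-.5,162+y/10-.5,.008)[:2]
for a,b in(((208,192),(140,194)),((205,190),(138,196)),((198,197),(140,196))):
    A,B=f(*a),f(*b); print(A.round(4),B.round(4),np.degrees(np.arctan2(*(B-A)[::-1])))
E
```

```text
[0.4473 0.0948] [0.423  0.1073] 152.81696701748155
[0.4467 0.0964] [0.4218 0.1066] 157.78831635017065
[0.4427 0.0941] [0.4225 0.1062] 149.0029387868389
```

Emit:
servo_tool:
  moves:
    - [0, [0, 0, 0], -0.12]
    - [0, [0, 0, 0], -0.12]
    - [0, [0, 0, 0], -0.12]
    - [0, [0, 0, 0], -0.12]
    - [0, [0, 0, 0], -0.12]
    - [0, [0, 0, 0], -0.12]
    - [0, [0, 0, 0], -0.12]
    - [0, [0, 0, 0], -0.12]

```text
time: 40.05
tool_pos: [0.5199, -0.0776, 0.2695]
tcp_rot: [-1.445, -2.759, 0.021]
wrist_force: [-0.6, -1.0, -0.4]
width: 0.999
```

Emit:
servo_tool:
  moves:
    - [0, [0, 0, 0], -0.12]
    - [0, [0, 0, 0], -0.12]
    - [0, [0, 0, 0], -0.12]
    - [0, [0, 0, 0], -0.08]
    - [0, [0, 0, 0], 0]
    - [0, [0, 0, 0], 0]
    - [0, [0, 0, 0], 0]
    - [0, [0, 0, 0], 0]

```text
time: 40.72
tool_pos: [0.5215, -0.0824, 0.2683]
tcp_rot: [-0.821, -3.001, 0.015]
wrist_force: [0.5, 0.3, -0.1]
width: 0.996
```

```bash
python3 go.py .4415 .0975 .1 152
```

```text
t 40.72 tcp [ 0.5215 -0.0824  0.2683] phi deg 149.4 tilt 0.032 F [ 0.5  0.3 -0.1] w mm 84.7 q [-0.2  -0.    1.88 -0.01  1.29 -1.23]
turn about tool z -0.046 rad
 after turn: tool shift [0.1551 0.1213 0.1683]
 now: tool shift [0.1559 0.1171 0.1705]
```

Emit:
servo_tool:
  moves:
    - [0, [0.012, 0.009, 0.003], -0.02]
    - [0, [0.02, 0.015, 0.008], -0.02]
    - [0, [0.022, 0.017, 0.012], 0]
    - [0, [0.024, 0.018, 0.014], 0]
    - [0, [0.024, 0.018, 0.014], 0]
    - [0, [0.02, 0.016, 0.014], 0]
    - [0, [0.013, 0.01, 0.012], 0]
    - [0, [0.006, 0.004, 0.008], 0]

```text
time: 41.38
tool_pos: [0.4447, 0.0863, 0.184]
tcp_rot: [-0.781, -3.018, 0.01]
wrist_force: [0.2, -1.0, -0.4]
width: 1.002
```

Emit:
servo_tool:
  moves:
    - [45, [0, 0, 0], 0]
    - [45, [0, 0, 0], 0]
    - [45, [0, 0, 0], 0]
    - [45, [0, 0, 0], 0]
    - [45, [0, 0, 0], 0]
    - [45, [0, 0, 0], 0]
    - [45, [0, 0, 0], 0]
    - [45, [0, 0, 0], 0]

```text
time: 42.05
tool_pos: [0.446, 0.085, 0.1854]
tcp_rot: [-0.785, -3.02, 0.011]
wrist_force: [0.5, 0.8, 0.6]
width: 0.826
```

```bash
python3 go.py .4415 .0975 .04 152
```

```text
t 42.05 tcp [0.446  0.085  0.1854] phi deg 150.9 tilt 0.023 F [0.5 0.8 0.6] w mm 70.2 q [ 0.13 -0.09  2.12  0.    1.13 -0.93]
turn about tool z -0.020 rad
 after turn: tool shift [0.0099 0.0089 0.1454]
 now: tool shift [0.0073 0.0105 0.1455]
```

Emit:
servo_tool:
  moves:
    - [45, [0.003, 0.004, 0.01], -0.02]
    - [45, [0.003, 0.004, 0.018], 0]
    - [45, [0.001, 0.002, 0.022], 0]
    - [45, [0, 0, 0.024], 0]
    - [45, [0, 0, 0.022], 0]
    - [45, [0, 0, 0.018], 0]
    - [45, [0, 0, 0.01], 0]
    - [45, [0, 0, 0.004], 0]

```text
time: 42.72
tool_pos: [0.4449, 0.0988, 0.0522]
tcp_rot: [-0.749, -3.037, 0.004]
wrist_force: [-0.2, -0.0, 0.3]
width: 0.822
```

Emit:
servo_tool:
  moves:
    - [45, [0, 0, 0], 0]
    - [45, [0, 0, 0], 0]
    - [45, [0, 0, 0], 0]
    - [45, [0, 0, 0], 0]
    - [45, [0, 0, 0], 0]
    - [45, [0, 0, 0], 0]
    - [45, [0, 0, 0], 0]
    - [45, [0, 0, 0], 0]

```text
time: 43.38
tool_pos: [0.4464, 0.0995, 0.0538]
tcp_rot: [-0.748, -3.04, 0.002]
wrist_force: [-0.7, -0.2, 0.3]
width: 0.825
```

```bash
python3 go.py .4415 .0975 .025 152;python3 - <<'E'
from h import *
s=snap('scene')
u,v=pix(s,[.4415,.098,.01]); u,v=int(u),int(v); save(s,'s27.png',(u-25,v-25,u+25,v+25),10)
E
```

```text
t 43.38 tcp [0.4464 0.0995 0.0538] phi deg 152.4 tilt 0.011 F [-0.7 -0.2  0.3] w mm 70.1 q [ 0.16  0.09  2.23  0.    0.84 -0.93]
turn about tool z 0.006 rad
 after turn: tool shift [ 0.0034 -0.0041  0.0288]
 now: tool shift [ 0.0031 -0.0039  0.0289]
```

View pics/s27.png

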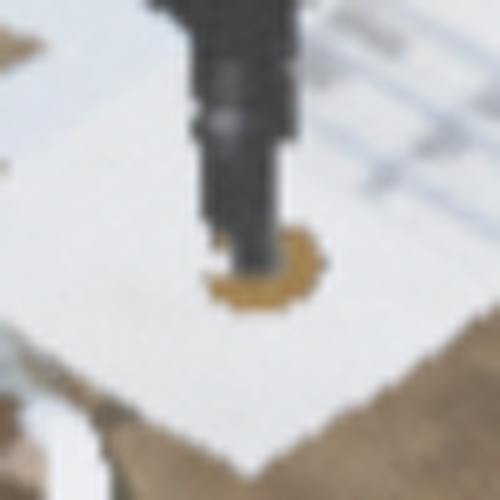

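Emit:
servo_tool:
  moves:
    - [50, [0.002, -0.002, 0.004], 0]
    - [50, [0.001, -0.002, 0.007], 0]
    - [50, [0, 0, 0.007], 0]
    - [50, [0, 0, 0.006], 0]
    - [50, [0, 0, 0.003], 0]
    - [50, [0, 0, 0.001], 0]
    - [50, [0, 0, 0], 0]
    - [50, [0, 0, 0], 0]

```text
time: 44.1
tool_pos: [0.44, 0.0969, 0.0219]
tcp_rot: [-0.747, -3.038, 0.003]
wrist_force: [1.5, 1.0, 0.0]
width: 0.806
```

```bash
python3 go.py .4415 .0975 .0245 152
```

```text
t 44.10 tcp [0.44   0.0969 0.0219] phi deg 152.4 tilt 0.013 F [1.5 1.  0. ] w mm 68.5 q [ 0.16  0.13  2.26  0.    0.76 -0.93]
turn about tool z 0.006 rad
 after turn: tool shift [-0.0011  0.0013 -0.0026]
 now: tool shift [-0.001   0.0012 -0.0027]
```

Emit:
servo_tool:
  moves:
    - [50, [-0.001, 0.001, -0.0025], 0]
    - [100, [0, 0, 0], 0]
    - [150, [0, 0, 0], 0]
    - [255, [0, 0, 0], 0]
    - [255, [0, 0, 0], 0]
    - [255, [0, 0, 0], 0]
    - [255, [0, 0, 0], 0]
    - [255, [0, 0, 0], 0]
  newtons: 50

```text
time: 44.77
tool_pos: [0.4425, 0.0976, 0.0258]
tcp_rot: [-0.748, -3.04, 0.002]
wrist_force: [0.3, 0.5, -1.3]
width: 0.546
```

```bash
python3 go.py .42 -.1 .21 152;python3 - <<'E'
from h import *
s=snap('scene')
u,v=pix(s,[.4415,.098,.01]); u,v=int(u),int(v); save(s,'s28.png',(u-25,v-25,u+25,v+25),10)
E
```

```text
t 44.77 tcp [0.4425 0.0976 0.0258] phi deg 152.4 tilt 0.011 F [ 0.3  0.5 -1.3] w mm 46.4 q [ 0.16  0.13  2.25  0.    0.77 -0.93]
turn about tool z 0.006 rad
 after turn: tool shift [-0.0729 -0.1851 -0.1842]
 now: tool shift [-0.0698 -0.1862 -0.1842]
```

View pics/s28.png

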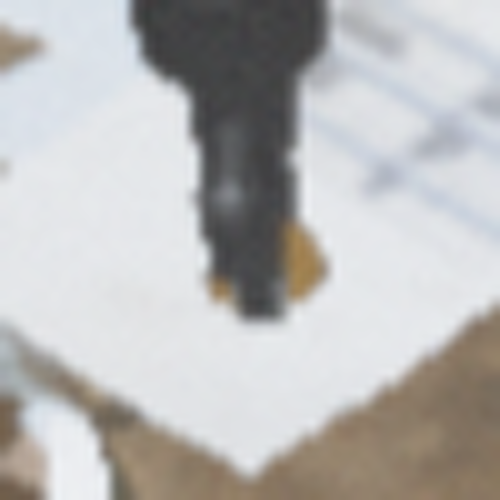

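Emit:
servo_tool:
  moves:
    - [70, [0, 0, 0], 0]
    - [60, [0, 0, 0], 0]
    - [60, [0, 0, 0.002], 0]
    - [60, [0, 0, 0], 0]
    - [255, [0, 0, 0], 0]
    - [255, [0, 0, 0], 0]
    - [255, [0, 0, 0], 0]
    - [255, [0, 0, 0], 0]

```text
time: 45.48
tool_pos: [0.4429, 0.0976, 0.0244]
tcp_rot: [-0.747, -3.04, 0.002]
wrist_force: [0.2, 0.0, -0.7]
width: 0.551
```

```bash
python3 go.py .42 -.1 .21 152
```

```text
t 45.48 tcp [0.4429 0.0976 0.0244] phi deg 152.4 tilt 0.011 F [ 0.2  0.  -0.7] w mm 46.8 q [ 0.16  0.13  2.25  0.    0.77 -0.93]
turn about tool z 0.007 rad
 after turn: tool shift [-0.0726 -0.1853 -0.1856]
 now: tool shift [-0.0694 -0.1864 -0.1856]
```

Emit:
servo_tool:
  moves:
    - [255, [0, 0, -0.01], 0]
    - [255, [0, 0, -0.02], 0]
    - [255, [0, 0, -0.025], 0]
    - [255, [0, 0, -0.03], 0]
    - [255, [0, 0, -0.03], 0]
    - [255, [0, 0, -0.03], 0]
    - [255, [0, 0, -0.025], 0]
    - [255, [0, 0, -0.015], 0]

```text
time: 46.15
tool_pos: [0.4387, 0.0964, 0.2145]
tcp_rot: [-0.744, -3.026, 0.011]
wrist_force: [0.1, -0.5, -0.2]
width: 0.547
```

```bash
python3 go.py .42 -.1 .21 45;python3 - <<'E'
from h import *
s=snap('scene')
u,v=pix(s,[.44,.098,.18]); u,v=int(u),int(v); save(s,'s29.png',(u-25,v-25,u+25,v+25),10)
E
```

```text
t 46.15 tcp [0.4387 0.0964 0.2145] phi deg 152.4 tilt 0.026 F [ 0.1 -0.5 -0.2] w mm 46.5 q [ 0.16 -0.12  2.1   0.    1.19 -0.93]
turn about tool z 1.874 rad
 after turn: tool shift [-0.1521  0.1256  0.0045]
 now: tool shift [-0.0746 -0.1826  0.0052]
```

View pics/s29.png

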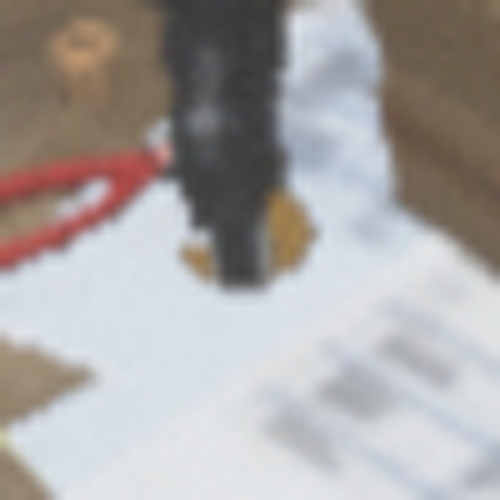

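Emit:
servo_tool:
  moves:
    - [255, [0, 0, -0.002], 0.12]
    - [255, [0, 0, -0.001], 0.12]
    - [255, [0, 0, -0.001], 0.12]
    - [255, [0, 0, -0.001], 0.12]
    - [255, [0, 0, -0.001], 0.12]
    - [255, [0, 0, -0.001], 0.12]
    - [255, [0, 0, -0.001], 0.12]
    - [255, [0, 0, -0.001], 0.12]

```text
time: 46.87
tool_pos: [0.4393, 0.0965, 0.2287]
tcp_rot: [-2.109, -2.311, 0.018]
wrist_force: [-0.4, 0.1, -0.6]
width: 0.552
```

Emit:
servo_tool:
  moves:
    - [255, [0, 0, -0.001], 0.12]
    - [255, [0, 0, -0.001], 0.12]
    - [255, [0, 0, -0.001], 0.12]
    - [255, [0, 0, -0.001], 0.12]
    - [255, [0, 0, -0.001], 0.12]
    - [255, [0, 0, -0.001], 0.12]
    - [255, [0, 0, -0.001], 0.12]
    - [255, [0, 0, -0.001], 0.05]

```text
time: 47.53
tool_pos: [0.4344, 0.0957, 0.2322]
tcp_rot: [-2.925, -1.121, 0.039]
wrist_force: [-0.2, -0.4, -0.6]
width: 0.553
```

```bash
python3 go.py .45 -.22 .21 45
```

```text
t 47.53 tcp [0.4344 0.0957 0.2322] phi deg 41.9 tilt 0.026 F [-0.2 -0.4 -0.6] w mm 47.0 q [ 0.16 -0.15  2.08  0.    1.23  1.  ]
turn about tool z -0.053 rad
 after turn: tool shift [-0.2122  0.2343  0.0222]
 now: tool shift [-0.1989  0.2457  0.0221]
```

Emit:
servo_tool:
  moves:
    - [255, [-0.008, 0.01, 0], -0.03]
    - [255, [-0.013, 0.016, 0], 0]
    - [255, [-0.016, 0.02, 0], 0]
    - [255, [-0.017, 0.021, 0], 0]
    - [255, [-0.017, 0.021, 0], 0]
    - [255, [-0.017, 0.021, 0], 0]
    - [255, [-0.017, 0.021, 0], 0]
    - [255, [-0.017, 0.021, 0], 0]

```text
time: 48.2
tool_pos: [0.4459, -0.1001, 0.2277]
tcp_rot: [-2.898, -1.175, 0.045]
wrist_force: [0.7, -0.5, -1.2]
width: 0.557
```

```bash
python3 go.py .45 -.22 .21 43.5
```

```text
t 48.20 tcp [ 0.4459 -0.1001  0.2277] phi deg 44.2 tilt 0.032 F [ 0.7 -0.5 -1.2] w mm 47.4 q [-0.27 -0.12  2.06 -0.01  1.22  0.53]
turn about tool z 0.011 rad
 after turn: tool shift [-0.0795  0.0898  0.0177]
 now: tool shift [-0.0802  0.0894  0.0173]
```

Emit:
servo_tool:
  moves:
    - [255, [-0.015, 0.02, 0.001], 0]
    - [255, [-0.012, 0.017, 0.002], 0]
    - [255, [-0.009, 0.014, 0.002], 0]
    - [255, [-0.005, 0.014, 0.002], 0]
    - [255, [0, 0.014, 0.002], 0]
    - [255, [0, 0.008, 0.002], 0]
    - [255, [0, 0.004, 0], 0]
    - [255, [0, 0, 0], 0]

```text
time: 48.87
tool_pos: [0.4774, -0.2031, 0.211]
tcp_rot: [-2.899, -1.164, 0.052]
wrist_force: [1.0, -0.2, -1.8]
width: 0.551
```

```bash
python3 go.py .5175 -.1934 .17 44;python3 disc.py .0204 .5715 -.1413 .147
```

```text
t 48.87 tcp [ 0.4774 -0.2031  0.211 ] phi deg 43.8 tilt 0.037 F [ 1.  -0.2 -1.8] w mm 46.8 q [-0.44  0.02  1.96 -0.01  1.19  0.37]
turn about tool z -0.004 rad
 after turn: tool shift [0.0356 0.0209 0.041 ]
 now: tool shift [0.0367 0.0218 0.0396]
toolz [-0.037  0.004 -0.999] disc mid [ 0.4766 -0.2031  0.1907] to target, tool [0.1123 0.0222 0.0403] F [ 1.  -0.2 -1.8]
```

Emit:
servo_tool:
  moves:
    - [255, [0.004, 0.004, 0.004], 0]
    - [255, [0.006, 0.005, 0.007], 0]
    - [255, [0.007, 0.005, 0.007], 0]
    - [255, [0.006, 0.004, 0.007], 0]
    - [255, [0.004, 0.002, 0.005], 0]
    - [255, [0.002, 0.001, 0.002], 0]
    - [255, [0, 0, 0], 0]
    - [255, [0, 0, 0], 0]

```text
time: 49.53
tool_pos: [0.5148, -0.1932, 0.1725]
tcp_rot: [-2.893, -1.169, 0.055]
wrist_force: [0.2, 0.6, -0.3]
width: 0.555
```

```bash
python3 disc.py .0204 .5715 -.1413 .1515; python3 - <<'E'
from h import *
s=snap('scene')
u,v=pix(s,[.54,-.17,.15]); u,v=int(u),int(v); save(s,'s30.png',(u-25,v-25,u+25,v+25),12)
E
```

```text
toolz [-0.04   0.006 -0.999] disc mid [ 0.514  -0.193   0.1522] to target, tool [ 0.0773  0.0028 -0.0013] F [ 0.2  0.6 -0.3]
```

View pics/s30.png

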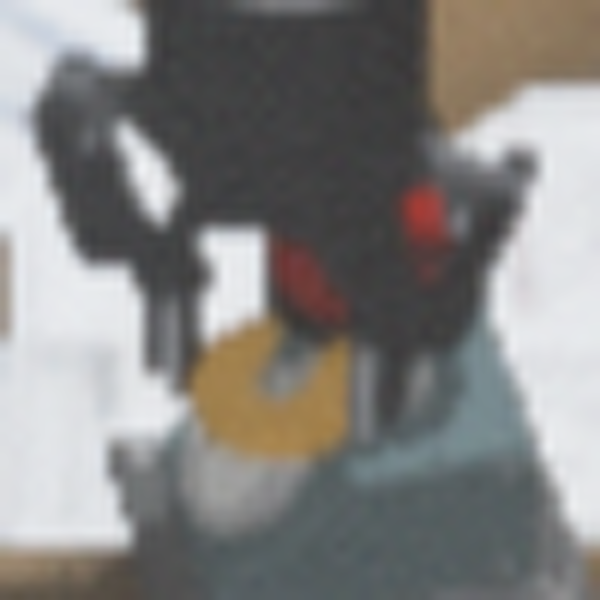

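```bash
python3 - <<'E'
from w import *
s=dict(np.load('scene.npz'))
u0,v0=[int(a) for a in pix(s,[.54,-.17,.15])]
f=lambda x,y: pt(s,u0-25+x/12-.5,v0-25+y/12-.5,.156)[:2]
for p in((272,388),(276,383),(304,345),(300,340)): print(p,f(*p).round(4))
A,B=f(274,386),f(303,343); print(np.degrees(np.arctan2(*(B-A)[::-1])))
weight(s,'brass',(u0-20,v0-5,u0+10,v0+20),.156)
E
```

```text
(272, 388) [ 0.5133 -0.1948]
(276, 383) [ 0.5152 -0.1937]
(304, 345) [ 0.5291 -0.1846]
(300, 340) [ 0.529  -0.1823]
35.31089082953506
brass npx 72 area mm2 1211 centre [ 512.2 -197. ] D~ 50.3 ell [ 512.3 -197.5] [37.6 45.1] slot deg 48.3 off 3.9
```

Emit:
servo_tool:
  moves:
    - [255, [0, -0.003, 0], 0]
    - [255, [0.004, -0.0005, 0], 0]
    - [255, [0.006, 0.0005, 0], 0]
    - [255, [0.007, 0.0006, 0], 0]
    - [255, [0.006, 0.0005, 0], 0]
    - [255, [0.004, 0.0003, 0], 0]
    - [255, [0, 0, 0], 0]
    - [255, [0, 0, 0], 0]

```text
time: 50.25
tool_pos: [0.5356, -0.1715, 0.1742]
tcp_rot: [-2.896, -1.169, 0.05]
wrist_force: [0.4, -0.4, -0.6]
width: 0.549
```

```bash
python3 disc.py .0204 .5715 -.1413 .1515; python3 - <<'E'
from w import *
s=snap('scene')
u,v=pix(s,[.55,-.16,.15]); u,v=int(u),int(v); save(s,'s31.png',(u-20,v-20,u+20,v+20),15)
weight(s,'brass',(u-25,v-15,u+20,v+20),.156)
print(u,v,pix(s,[.5715,-.1413,.151]),pix(s,[.5715,-.1413,.142]))
E
```

```text
toolz [-0.036  0.005 -0.999] disc mid [ 0.5348 -0.1714  0.1538] to target, tool [0.0473 0.0039 0.0011] F [ 0.4 -0.4 -0.6]
brass npx 63 area mm2 1177 centre [ 537.2 -174. ] D~ 50.5 ell [ 534.4 -173.4] [37.6 45.5] slot deg 19.2 off 6.2
257 185 [260.57515556 180.1654361 ] [260.59049826 182.01096011]
```

View pics/s31.png

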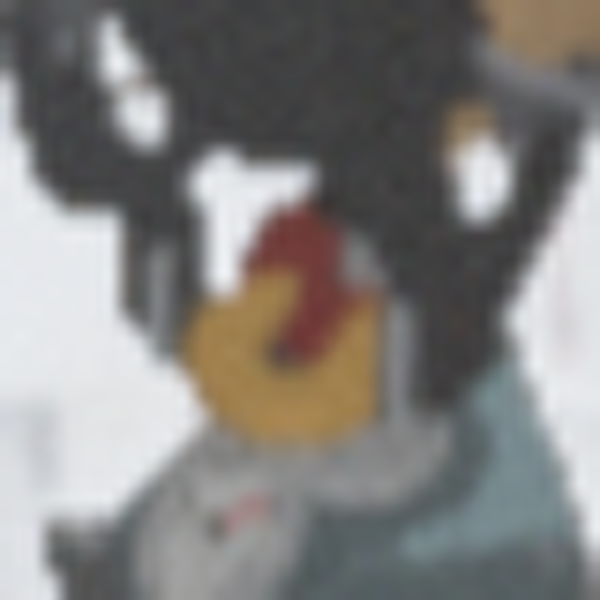

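```bash
python3 - <<'E'
from w import *
s=dict(np.load('scene.npz'))
f=lambda x,y,z: pt(s,237+x/15-.5,165+y/15-.5,z)[:2]
A,B=f(288,350,.155),f(328,285,.155); print(A.round(4),B.round(4),np.degrees(np.arctan2(*(B-A)[::-1])))
d=(B-A)/np.linalg.norm(B-A); S=np.array([.5715,-.1413]); print('lateral of stem from slot line mm',1000*((S-A)[0]*d[1]-(S-A)[1]*d[0]), 'along',1000*(S-A)@d)
E
```

```text
[ 0.5369 -0.1693] [ 0.5549 -0.1555] 37.51289806590638
lateral of stem from slot line mm -1.147509513747834 along 44.51702215679848
```

Emit:
servo_tool:
  moves:
    - [255, [0.003, 0, 0.001], 0]
    - [255, [0.005, 0.0004, 0], 0]
    - [255, [0.006, 0.0005, 0], 0]
    - [255, [0.005, 0.0005, 0], 0]
    - [255, [0.004, 0.0004, 0], 0]
    - [255, [0.002, 0, 0], 0]
    - [255, [0, 0, 0], 0]
    - [255, [0, 0, 0], 0]

```text
time: 50.97
tool_pos: [0.5567, -0.1538, 0.172]
tcp_rot: [-2.896, -1.168, 0.051]
wrist_force: [0.5, 0.0, -0.1]
width: 0.55
```

```bash
python3 disc.py .0204 .5715 -.1413 .1515; python3 - <<'E'
from w import *
s=snap('scene')
u,v=pix(s,[.56,-.15,.15]); u,v=int(u),int(v); save(s,'s32.png',(u-20,v-20,u+20,v+20),15); print(u,v)
E
```

```text
toolz [-0.037  0.005 -0.999] disc mid [ 0.556  -0.1537  0.1516] to target, tool [ 0.0197  0.0019 -0.0004] F [ 0.5  0.  -0.1]
258 183
```

View pics/s32.png

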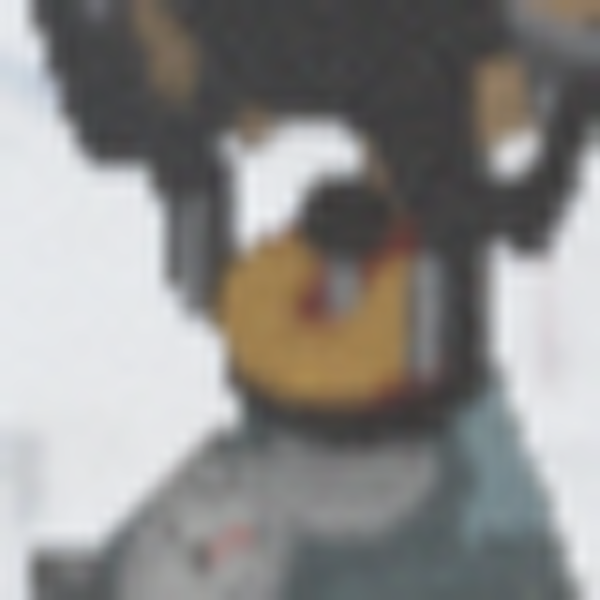

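Emit:
servo_tool:
  moves:
    - [255, [0.003, 0.0005, 0], 0]
    - [255, [0.004, 0.0005, 0], 0]
    - [255, [0.005, 0.0005, 0], 0]
    - [255, [0.003, 0.0004, 0], 0]
    - [255, [0.001, 0, 0], 0]
    - [255, [0, 0, 0], 0]
    - [255, [0, 0, 0], 0]
    - [255, [0, 0, 0], 0]

```text
time: 51.68
tool_pos: [0.5707, -0.1432, 0.1716]
tcp_rot: [-2.896, -1.168, 0.051]
wrist_force: [-0.0, 0.9, -0.4]
width: 0.551
```

```bash
python3 disc.py .0204 .5715 -.1413 .1465
```

```text
toolz [-0.037  0.005 -0.999] disc mid [ 0.57   -0.1431  0.1512] to target, tool [ 0.0024 -0.0001  0.0046] F [-0.   0.9 -0.4]
```

Emit:
servo_tool:
  moves:
    - [255, [0.002, 0, 0.001], 0]
    - [255, [0, 0, 0.001], 0]
    - [255, [0, 0, 0.001], 0]
    - [255, [0, 0, 0.001], 0]
    - [255, [0, 0, 0.001], 0]
    - [255, [0, 0, 0], 0]
    - [255, [0, 0, 0], 0]
    - [255, [0, 0, 0], 0]

```text
time: 52.35
tool_pos: [0.5721, -0.142, 0.1667]
tcp_rot: [-2.897, -1.167, 0.049]
wrist_force: [-0.9, 0.3, 0.4]
width: 0.554
```

```bash
python3 disc.py .0204 .5715 -.1413 .1455
```

```text
toolz [-0.036  0.005 -0.999] disc mid [ 0.5714 -0.1418  0.1463] to target, tool [ 0.0005 -0.0003  0.0008] F [-0.9  0.3  0.4]
```

Seated (z at contact height, force rising). Lower one more mm, then release and rise.

Emit:
servo_tool:
  moves:
    - [255, [0, 0, 0.001], 0]
    - [255, [0, 0, 0], 0]
    - [110, [0, 0, 0], 0]
    - [80, [0, 0, 0], 0]
    - [60, [0, 0, 0], 0]
    - [40, [0, 0, 0], 0]
    - [20, [0, 0, -0.005], 0]
    - [0, [0, 0, -0.015], 0]

```text
time: 53.02
tool_pos: [0.5706, -0.1417, 0.183]
tcp_rot: [-2.893, -1.166, 0.057]
wrist_force: [-0.3, 0.2, 0.3]
width: 0.997
```

Emit:
servo_tool:
  moves:
    - [0, [0, 0, -0.025], 0]
    - [0, [0, 0, -0.025], 0]
    - [0, [0, 0, -0.025], 0]
    - [0, [-0.02, 0, -0.01], 0]
    - [0, [-0.03, 0, 0], 0]
    - [0, [-0.03, 0.01, 0], 0]
    - [0, [-0.03, 0.02, 0], 0]
    - [0, [-0.01, 0.01, 0], 0]

```text
time: 53.68
tool_pos: [0.5169, -0.2548, 0.2816]
tcp_rot: [-2.894, -1.18, 0.047]
wrist_force: [-1.1, -0.5, -0.2]
width: 1.005
```

Emit:
servo_tool:
  moves:
    - [0, [-0.01, 0.02, 0], 0]
    - [0, [0, 0.025, 0], 0]
    - [0, [0, 0.025, 0], 0]
    - [0, [0, 0.02, 0], 0]
    - [0, [0, 0.01, 0], 0]
    - [0, [0, 0, 0], 0]
    - [0, [0, 0, 0], 0]
    - [0, [0, 0, 0], 0]

```text
time: 54.35
tool_pos: [0.5812, -0.3407, 0.2815]
tcp_rot: [-2.9, -1.169, 0.042]
wrist_force: [-0.7, 0.4, 0.6]
width: 1.0
```

```bash
python3 go.py; python3 - <<'E'
from w import *
for n in('scene','top'):
    c=snap(n); u,v=pix(c,[.5715,-.1413,.15]); u,v=int(u),int(v); save(c,n+'33.png',(u-20,v-20,u+20,v+20),10)
    P=cloud(c)
    for z0,z1,l in((.145,.155,'small'),(.155,.185,'knob')):
        k=(P[...,2]>z0)&(P[...,2]<z1)&(np.hypot(P[...,0]-.5705,P[...,1]+.1415)<.04); q=P[k]
        if len(q): print(n,l,len(q),q.mean(0).round(4),((q.min(0)+q.max(0))/2).round(4),np.median(q[:,2]).round(4))
    weight(c,'brass',(u-12,v-12,u+12,v+12),.1494)
    save(c,n+'34.png',s=1.5)
a=cv2.imread('pics/scene33.png');b=cv2.imread('pics/top33.png');cv2.imwrite('pics/b33.png',cv2.hconcat([a,b]))
E
```

```text
t 54.35 tcp [ 0.5812 -0.3407  0.2815] phi deg 43.9 tilt 0.031 F [-0.7  0.4  0.6] w mm 85.0 q [-0.56  0.27  1.56 -0.01  1.35  0.25]
scene small 95 [ 0.5703 -0.1488  0.1496] [ 0.5737 -0.1438  0.1498] 0.1499
scene knob 34 [ 0.571  -0.1429  0.1687] [ 0.5697 -0.1425  0.1649] 0.1687
brass npx 74 area mm2 1421 centre [ 571.5 -146. ] D~ 54.1 ell [ 570.4 -147.3] [43.2 48.8] slot deg 61.7 off 6.8
top small 82 [ 0.5712 -0.1421  0.1495] [ 0.5728 -0.1413  0.1498] 0.1494
top knob 40 [ 0.5708 -0.1426  0.1675] [ 0.566  -0.145   0.1657] 0.1687
brass npx 82 area mm2 1156 centre [ 573.3 -142.2] D~ 52.5 ell [ 573.4 -142.3] [46.  47.4] slot deg 55.1 off 3.7
```

View pics/b33.png

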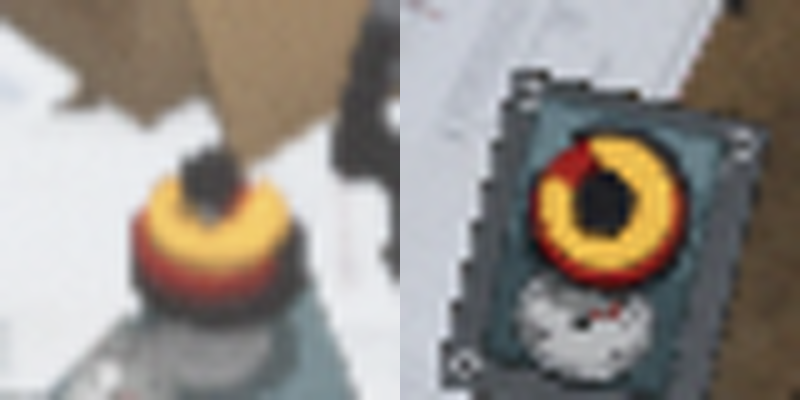

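View pics/scene34.png

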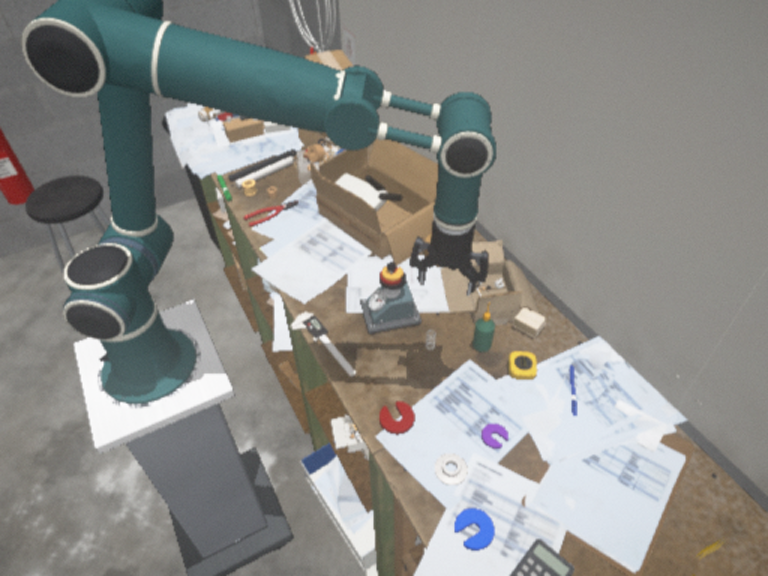

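```bash
python3 -c "
from h import *
print(bot.read_state()['joint_vel'].round(3)); print(bot.finish_job())"
```

```text
[ 0.    -0.008  0.003 -0.001 -0.003 -0.   ]
the job is handed in; nothing more can be done
None
```

The job is handed in at about 54 s of the 128 s. The carrier is on the plunger seat, with the large (black), medium (smaller red) and small (brass) weights on its stem in that order. Everything is released and the arm is clear at 0.28 m, at rest. No verdict is given, so these are my own last camera checks:

- **Heights:** the top of the small weight reads 149.4–149.9 mm against 149.4 expected. The top of the medium reads 143.3–143.5 mm, about 1 mm over what I expected. The depth readings ran about 1 mm high on the earlier checks too, so I take everything to be fully down and flat.
- **Centring:** the top view puts the small weight about 2 mm from the stem's axis. The large and medium measured about 2–3 mm off when each was placed. The limit is 8 mm.
- **Scene camera disagreement:** it put the small weight's centre about 5 mm off, but the knob and the disc's visible side skew that fit.
- **Slots:** roughly 42–45° for the large, -44° for the medium and 38–45° for the small, so each crosses the one below at about 80–90°. The simple slot fits on the finished stack disagreed by 10–20° or more because the knob covers part of each slot. I relied on the grasp angle and the view during the slide instead.
- **Bystanders:** the oil bottle, spring and pliers look unmoved in the final picture; I did not measure them again.

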